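# Fetch the bobbin tin from the crowded sewing stand

### The arm

A 7-joint arm with a two-finger parallel gripper is mounted at the origin on the work surface. World frame = base frame: x ahead of the robot, y to its left, z up, the work surface at z = 0. Lengths are in m, angles in rad, forces in N, time in s.
With the tool pointing down it reaches from about 0.4 to 0.85 m from the base axis. Payload 4.5 kg.
Tool frame: the origin (TCP) lies at the very end of the fingers, on their centre line; the grasp point (between the pads) lies 19 mm behind it; z points along the fingers, y is the direction in which the jaws open and shut (so a half turn about z gives the same grasp; the last joint's range is limited). The gripper opens to 88 mm and grips with 3 to 60 N. Pads are 18 mm wide; open, the fingers measure 123 mm over their backs; the gripper's body (75 mm by 187 mm) begins 45 mm behind the grasp point.
Start: joints at [-1.108, 0.689, -0.195, 1.565, 0.157, 0.902, -0.215], TCP at [0.26, 0.568, 0.239] pointing down, gripper open.
Joint ranges: [-3.01, 3.01], [-0.46, 2.08], [-1.47, 1.51], [0.13, 2.56], [-1, 4.14], [0.04, 2.09], [-2.66, 2.66]. Speed limits (rad/s): [2.57, 2.57, 3.14, 3.14, 3.14, 3.14, 3.14].

### API

Orientations are given as a unit quaternion [w, x, y, z].
In Python, from cell import robot, get_image, camera_info gives the robot as it stands.
- The arm moves only by the tool play_rows, never from a script. Its argument "series" is a list of rows, each an object of numbers: "grip": the finger opening in mm, from 0 to 88.1; "x", "y", "z": the shift along the tool's x, y, z in mm; "roll": the turn about the tool's z in rad. A call has 1 to 12 rows; each row is the pose to reach, as a shift and turn from the pose commanded when the call began, along the tool's axes at that moment; what a row does not reach only later rows make up. A row lasts 1/12 s, in which the tool goes at most 41.7 mm and 7.16 degrees, less where a joint would pass 70% of its speed; a pose out of reach is approached as far as the arm can. A call with a gripper value outside its range is refused whole. The fingers move at their own pace and stop on an object; "newtons" is the grip in N (left out, the last holds). Time passes only in rows, so rows that repeat a pose let the fingers close. It gives the time, the measured TCP pose, the force and the opening at its end, in the units of the state.
- robot.observe(): the state, without advancing time (a new reading comes with each control period).
- get_image(name): name is "scene" or "top"; returns the picture (420x560x3 uint8, blue, green, red); there is no depth.
- camera_info(name): a dict with "K" (3x3 intrinsics, pixels), "T" (4x4, takes a point from camera to world coordinates). Camera axes: x right, y down, z forward; pixel columns grow to the right and rows downward; lengths in m; the calibration is good to about 2 mm. A picture is of the moment at which its call begins. camera_info takes no time and is no camera call.
- robot.sign_off(): hands the job in, once; it reports no verdict.
The state is a dict: "t": time; "joints": joint angles; "joint_vel": joint speeds; "effort": joint torques, N m; "position": TCP position; "tcp_rot": TCP orientation; "force": force on the tool from outside, world axes, zero at the start; "moment": the same for the moment, N m; "width": opening from 0.0 (shut) to 1.0 (fully open).
Only numpy, scipy, OpenCV 4.12 (cv2) and the standard library are available. Lean on these libraries where they do the work, as an engineer would, in place of code of your own. Each camera call takes 0.05 s, during which the arm holds its last target.

### The job

The low bobbin tin on the round wooden stand is hemmed in by a button jar, a thread tube and a carton. First stand all three upright on the dark mat, then put the tin flat inside the white tray, and then put the jar, the tube and the carton back on the stand, each upright on the very spot it came from. Tip nothing over and leave the other things on the table alone.

Things in the scene. Friction and masses are not known exactly. Their poses are not given: they have to be found in the camera images.
- tin_mid (a point): the bobbin tin, a low round closed steel tin, 58 mm in diameter and 44 mm high, about 0.14 kg, with six small grey discs round its top; it starts in the middle of the stand. The point is its centre, 22 mm above its underside; z is up along its axis
- jar_mid (a point): the button jar, a round glass jar of buttons with a fixed metal lid, 58 mm in diameter (lid 57 mm, the top 17 mm) and 100 mm high, about 0.26 kg. The point is its centre, 50 mm above its underside; z is up along its axis
- tube_mid (a point): the thread tube, a tall white thread spool 118 mm high: wound body 40 mm in diameter between two end flanges 46 mm in diameter and 5 mm thick, about 0.15 kg. The point is its centre, 59 mm above its underside; z is up along its axis
- carton_mid (a point): the carton, a closed upright brown cardboard box 42 x 42 mm and 110 mm high with a pale band, rigid, about 0.16 kg. The point is its centre, 55 mm above its underside; x and y are square to its sides, z is up
- stand: the round wooden stand, a fixed disc 236 mm across and 12 mm high, with flush cork spots 74 mm across: one in the middle, three round it, centres 66 mm out at 0, 120 and -120 degrees from its x axis. Origin: centre of its underside. At the start jar, tube and carton stand one on each outer spot (which on which varies), within 5 mm of its centre
- mat: the side mat, a fixed dark rubber mat lying on the table, 290 mm along its x, 125 mm along its y, 3 mm thick; the origin is the centre of its underside. It is on one side of the stand, left or right
- tray: the tray, a fixed shallow square white plastic tray, 100 x 100 mm outside and 13 mm high with 5 mm walls and a 5 mm floor (90 x 90 mm inside); the origin is the centre of its underside, x and y are square to its sides. It is on the other side of the stand from the mat
- bowl: a bystander: a small steel bowl, 90 mm in diameter and 30 mm high, beyond the stand; leave it alone. The origin is the centre of its underside
- driver: a bystander: a screwdriver 150 mm long lying on the table beyond the stand; leave it alone. The origin is under its middle
- reel: a bystander: a small wooden cotton reel, 30 mm in diameter and 42 mm high, beyond the stand; leave it alone. The origin is the centre of its underside
Mind the look-alikes: they are no part of the job. What is shaped like the part that bears carton_mid but orange, red or turquoise is not meant.

How it is judged:
On the way, in this order (a step that is already met when the one before it is completed fails the run):
1. jar, tube and carton all stand released on the dark mat while the tin is still in its place on the stand (x of jar_mid in the frame of mat between -0.145 and 0.145 m and y of jar_mid in the frame of mat between -0.0625 and 0.0625 m and z of jar_mid in the frame of mat below 0.058 m and angle between each of jar_mid, tube_mid, carton_mid's own z axis and vertical below 0.15 rad and linear speed of each of jar, tube, carton below 0.03 m/s and contact force between each of jar, tube, carton and the fingers below 0.2 N and x of tube_mid in the frame of mat between -0.145 and 0.145 m and y of tube_mid in the frame of mat between -0.0625 and 0.0625 m and z of tube_mid in the frame of mat below 0.067 m and x of carton_mid in the frame of mat between -0.145 and 0.145 m and y of carton_mid in the frame of mat between -0.0625 and 0.0625 m and z of carton_mid in the frame of mat below 0.063 m and distance of tin_mid from where it was at the start of the episode below 0.02 m), for 0.2 s.
2. the tin lies released in the white tray, with jar, tube and carton still standing on the mat (horizontal distance between tin_mid and tray below 0.024 m and z of tin_mid in the frame of tray below 0.031 m and angle between each of tin_mid, jar_mid, tube_mid, carton_mid's own z axis and vertical below 0.15 rad and linear speed of each of tin, jar, tube, carton below 0.03 m/s and contact force between each of tin, jar, tube, carton and the fingers below 0.2 N and x of jar_mid in the frame of mat between -0.145 and 0.145 m and y of jar_mid in the frame of mat between -0.0625 and 0.0625 m and z of jar_mid in the frame of mat below 0.058 m and x of tube_mid in the frame of mat between -0.145 and 0.145 m and y of tube_mid in the frame of mat between -0.0625 and 0.0625 m and z of tube_mid in the frame of mat below 0.067 m and x of carton_mid in the frame of mat between -0.145 and 0.145 m and y of carton_mid in the frame of mat between -0.0625 and 0.0625 m and z of carton_mid in the frame of mat below 0.063 m), for 0.2 s.
At the end, for the whole second after the job is handed in: The tin sits flat in the white tray (centre within 24 mm of the tray's centre, bottom on its floor); the jar, the tube and the carton each stand upright on the stand within 15 mm of where they stood at the start (turning them does not matter); all are released and at rest (horizontal distance between tin_mid and tray below 0.024 m and z of tin_mid in the frame of tray below 0.031 m and angle between each of tin_mid, jar_mid, tube_mid, carton_mid's own z axis and vertical below 0.15 rad and linear speed of each of tin, jar, tube, carton below 0.03 m/s and contact force between each of tin, jar, tube, carton and the fingers below 0.2 N and distance of each of jar_mid, tube_mid, carton_mid from where it was at the start of the episode below 0.015 m); the robot touches nothing.
It fails at once if the jar, the tube, the carton or the tin is tipped over (leaning more than about 45 degrees) (angle between any of jar_mid, tube_mid, carton_mid, tin_mid's own z axis and vertical above 0.8 rad).
It fails at once if the bowl, the screwdriver or the cotton reel is moved by more than 25 mm (distance of any of bowl, driver, reel from where it was at the start of the episode above 0.025 m).
It also fails if it takes over 144 s, if anything falls off the work surface, if the arm or the gripper's body presses on something with over 40 N, if the wrist force passes 120 N, or if a joint passes its speed limit or range.

## Working session

There is one attempt and no reset: what is moved stays moved. The work goes in short steps, Python scripts to look and compute and a tool call to move; the robot and the scene stay as the last step left them, time stands still between calls to the robot, and variables do not carry over. Pictures are saved under pics/ and viewed, and the job is handed in when it is done.

Besides the shell and the picture viewer there is one more tool, called after "Request:" by a JSON object that holds its "name" and its "arguments", one argument or row to a line. play_rows: Moves the arm, as the interface text tells. Its arguments: {"type":"object","properties":{"series":{"type":"array","items":{"type":"object","properties":{"grip":{"type":"number"},"x":{"type":"number"},"y":{"type":"number"},"z":{"type":"number"},"roll":{"type":"number"}}}},"newtons":{"type":"number"}},"required":["series"]}

```bash
mkdir -p pics; ls
python3 - <<'E'
from cell import robot,get_image,camera_info
import cv2
print(robot.observe())
for n in("scene","top"):
    im=get_image(n);cv2.imwrite(f"pics/{n}0.png",im);c=camera_info(n);print(n,c["K"],c["T"])
E
```

```text
pics
{'t': 0.0, 'joints': array([-1.10819745,  0.68998297, -0.19451356,  1.56634371,  0.15729184,
        0.90247108, -0.215079  ]), 'joint_vel': array([ 2.66990905e-04, -8.13752550e-05, -3.85666410e-04,  9.15083676e-04,
       -9.54880682e-04, -3.75002266e-04,  9.28728992e-04]), 'effort': array([-6.40791368e-04, -5.27580142e+01, -1.26677424e+00, -1.53427094e+01,
       -5.25935018e-02,  6.69177927e-03,  1.58212583e-04]), 'position': array([0.2596435 , 0.56782754, 0.23791072]), 'tcp_rot': array([-1.32973547e-04,  2.12711723e-01,  9.77114579e-01, -8.97506236e-04]), 'force': array([ 0.37913039, -0.00425749, -0.27778974]), 'moment': array([ 0.04249515, -0.03309424,  0.02753977]), 'width': 1.0019452936655744}
scene [[394.96817484   0.         281.04997055]
 [  0.         394.96817484 206.98130147]
 [  0.           0.           1.        ]] [[-4.79973725e-01  5.97819841e-01 -6.42056588e-01  1.07425628e+00]
 [ 8.77282848e-01  3.26936079e-01 -3.51408032e-01  2.89982125e-01]
 [-1.67230746e-04 -7.31931854e-01 -6.81377820e-01  6.49790671e-01]
 [ 0.00000000e+00  0.00000000e+00  0.00000000e+00  1.00000000e+00]]
top [[412.64458576   0.         284.21212218]
 [  0.         412.64458576 214.51556723]
 [  0.           0.           1.        ]] [[ 0.01955483 -0.99700303  0.07485031  0.45092473]
 [-0.99939393 -0.0216483  -0.02726026  0.01736027]
 [ 0.02879894 -0.07427188 -0.9968221   1.01262337]
 [ 0.          0.          0.          1.        ]]
```

View pics/scene0.png

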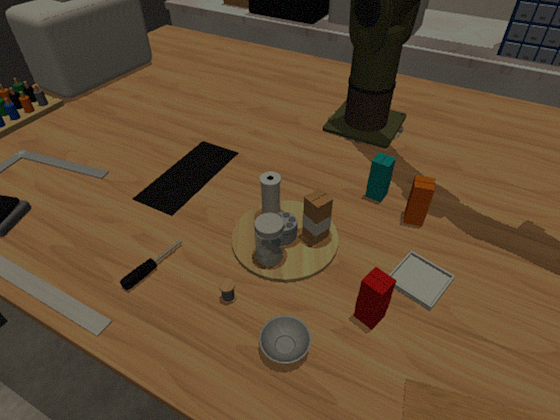

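View pics/top0.png

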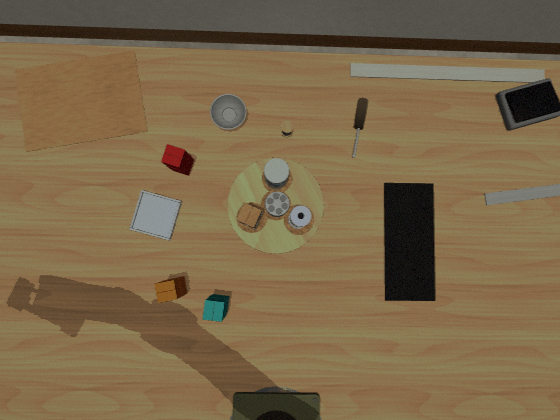

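```bash
cat > h.py <<'E'
import numpy as np, cv2
from cell import robot,get_image,camera_info
def ray(n,u,v,z):
    c=camera_info(n);K,T=c["K"],c["T"]
    d=T[:3,:3]@np.linalg.solve(K,[u,v,1.]);o=T[:3,3]
    return o+d*(z-o[2])/d[2]
def proj(n,p):
    c=camera_info(n);T=np.linalg.inv(c["T"]);q=c["K"]@(T[:3,:3]@p+T[:3,3]);return q[:2]/q[2]
E
python3 - <<'E'
import cv2
a=cv2.imread("pics/top0.png")[140:270,215:340];cv2.imwrite("pics/tc0.png",cv2.resize(a,None,fx=4.6,fy=4.6,interpolation=cv2.INTER_CUBIC))
a=cv2.imread("pics/scene0.png")[160:285,220:350];cv2.imwrite("pics/sc0.png",cv2.resize(a,None,fx=4.6,fy=4.6,interpolation=cv2.INTER_CUBIC))
E
```

```text
(no output)
```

View pics/tc0.png

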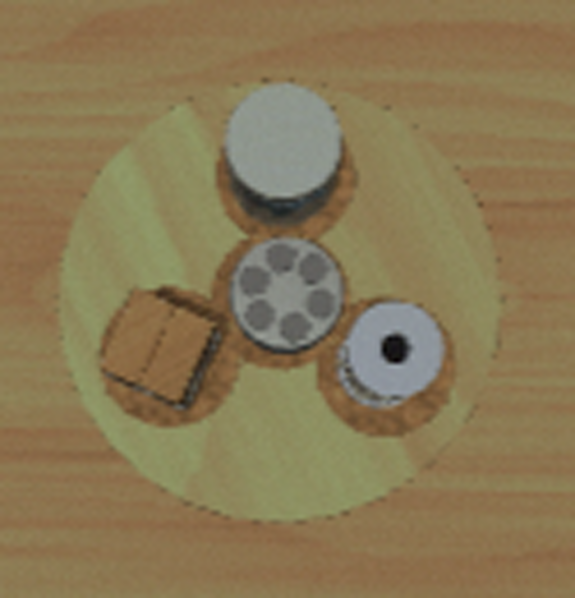

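View pics/sc0.png

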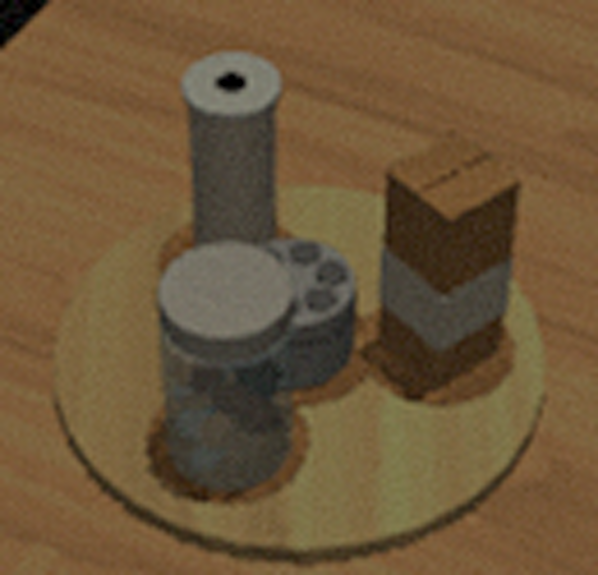

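Run:
```python
from h import *
im=cv2.imread("pics/top0.png");sc=cv2.imread("pics/scene0.png")
def blob(im,thr,box,hi=255,satmax=60):
    x0,y0,x1,y1=box;c=im[y0:y1,x0:x1];c=cv2.resize(c,None,fx=4,fy=4,interpolation=cv2.INTER_CUBIC)
    h=cv2.cvtColor(c,cv2.COLOR_BGR2HSV);m=((h[...,2]>thr)&(h[...,2]<=hi)&(h[...,1]<satmax)).astype(np.uint8)
    cs,_=cv2.findContours(m,cv2.RETR_EXTERNAL,cv2.CHAIN_APPROX_NONE);k=max(cs,key=cv2.contourArea)
    k=(k.astype(np.float32)+.5)/4-.5+np.array([x0,y0],np.float32)
    return k
T={}
for nm,thr,box,z,sm in(("jar",110,(258,152,296,195),.112,60),("tube",100,(286,202,315,232),.130,60),("tin",60,(260,188,294,220),.056,60)):
    k=blob(im,thr,box,0 and z or 255,sm);e=cv2.fitEllipse(k);(cx,cy),r=cv2.minEnclosingCircle(k)
    print(nm,e,cx,cy,r,ray("top",*e[0],z).round(4))
m=blob(im,110,(115,180,195,250),satmax=70);r=cv2.minAreaRect(m);print("tray",r,[ray("top",*p,.013).round(4) for p in cv2.boxPoints(r)],ray("top",*r[0],.013))
m=blob(im,-1,(370,170,450,310),hi=35,satmax=256);r=cv2.minAreaRect(m);print("mat",r,[ray("top",*p,.003).round(4) for p in cv2.boxPoints(r)],ray("top",*r[0],.003))
# stand
h=cv2.cvtColor(im,cv2.COLOR_BGR2HSV);print(h[170,250],h[240,310],h[205,210],h[205,340],im[215,250],im[235,250],im[182,242])
a=im[195:240,230:275];cv2.imwrite("pics/cart0.png",cv2.resize(a,None,fx=13,fy=13,interpolation=cv2.INTER_CUBIC))
```

```text
jar ((276.09881591796875, 170.01222229003906), (24.641231536865234, 25.2357234954834), 95.84356689453125) 276.125 170.0 12.887229919433594 [0.6166 0.0126 0.112 ]
tube ((299.361328125, 216.5070037841797), (20.973350524902344, 24.71453094482422), 44.5237922668457) 299.2409973144531 216.7589874267578 12.393311500549316 [ 0.5136 -0.0394  0.13  ]
tin ((276.77947998046875, 203.40798950195312), (24.442462921142578, 24.499404907226562), 69.29780578613281) 276.8134460449219 203.4850311279297 12.567671775817871 [0.5483 0.009  0.056 ]
tray ((154.69247436523438, 214.6908416748047), (43.005035400390625, 41.91761779785156), 15.407703399658203) [array([0.4826, 0.363 , 0.013 ]), array([0.5808, 0.341 , 0.013 ]), array([0.5553, 0.2404, 0.013 ]), array([0.4572, 0.2633, 0.013 ])] [0.51878811 0.30199239 0.013     ]
mat ((408.9433288574219, 241.5019073486328), (117.765869140625, 49.355430603027344), 89.39532470703125) [array([ 0.6109, -0.2559,  0.003 ]), array([ 0.6152, -0.38  ,  0.003 ]), array([ 0.3251, -0.3809,  0.003 ]), array([ 0.3219, -0.2594,  0.003 ])] [ 0.4667443  -0.31895121  0.003     ]
[ 30  85 141] [ 19 113 138] [ 16 116 143] [ 18 115 140] [ 65 104 139] [102 147 146] [103 152 145]
```

View pics/cart0.png

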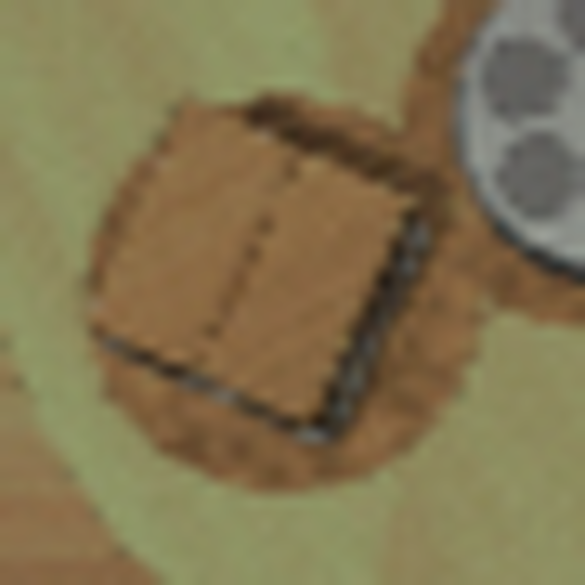

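Run:
```python
from h import *
def f(u,v,c,x0,y0): return (x0+(u+.5)/c-.5,y0+(v+.5)/c-.5)
t={"jar":((276.1,170.0),f(228.5,289,4.6,220,160),.112),"tube":(f(395,348,4.6,215,140),f(232,84,4.6,220,160),.130),"carton":(f(255.5,263.5,13,230,195),f(453,181,4.6,220,160),.122)}
for n,(a,b,z) in t.items(): print(n,a,ray("top",*a,z).round(4),ray("scene",*b,z).round(4))
cs=[f(*p,13,230,195) for p in((185,98),(425,203),(320,425),(92,328))]
P=np.array([ray("top",*p,.122)[:2] for p in cs]);print(P.round(4))
for i in range(4):
    d=P[(i+1)%4]-P[i];print(np.hypot(*d),np.degrees(np.arctan2(d[1],d[0]))%90)
# stand edge centre from top crop: edges x 62..500, y 80..520
c=f(281,301,4.6,215,140);print("stand",ray("top",*c,.012))
# scene tray, mat corners
print("tray sc",ray("scene",421,278,.013),"mat",[ray("scene",*p,.003).round(3) for p in((205,142),(239,152),(171,211),(136,199))])
for n,p in dict(bowl=(228,112),reel=(287,128)).items(): print(n,ray("top",*p,.03))
for n,p in dict(red=(178,158),tur=(216,307),orange=(170,290)).items(): print(n,ray("top",*p,.11))
print("driver",ray("top",354,157,.01))
im=cv2.imread("pics/top0.png");a=im[195:235,282:322];cv2.imwrite("pics/tube0.png",cv2.resize(a,None,fx=13,fy=13,interpolation=cv2.INTER_CUBIC))
```

```text
jar (276.1, 170.0) [0.6166 0.0126 0.112 ] [0.6165 0.0137 0.112 ]
tube (300.47826086956525, 215.26086956521738) [ 0.5164 -0.0418  0.13  ] [ 0.5169 -0.0414  0.13  ]
carton (249.19230769230768, 214.80769230769232) [0.5155 0.0686 0.122 ] [0.5206 0.0716 0.122 ]
[[0.5429 0.0811]
 [0.5262 0.0408]
 [0.4889 0.0573]
 [0.5042 0.0954]]
0.04361385946877855 67.54748742717322
0.04080970235336084 66.12237834569422
0.04109830737596814 68.13807664511486
0.04124808648967819 69.63539982992194
stand [0.54873739 0.01119291 0.012     ]
tray sc [0.52237506 0.30425834 0.013     ] mat [array([ 0.327, -0.372,  0.003]), array([ 0.322, -0.257,  0.003]), array([ 0.603, -0.266,  0.003]), array([ 0.611, -0.37 ,  0.003])]
bowl [0.7709096 0.1316581 0.03     ]
reel [ 0.7353939  -0.01216031  0.03      ]
red [0.63830808 0.22887538 0.11      ]
tur [0.31632703 0.13534188 0.11      ]
orange [0.35082024 0.23485997 0.11      ]
driver [ 0.67269769 -0.1800429   0.01      ]
```

View pics/tube0.png

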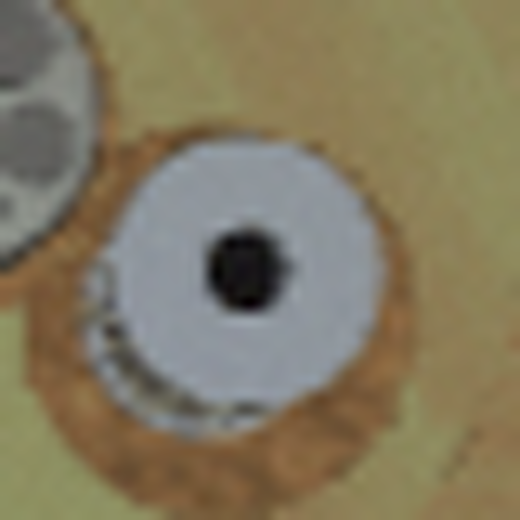

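```bash
cat >> h.py <<'E'
from scipy.spatial.transform import Rotation as R
def plan(x,y,z,th):
    s=robot.observe();q=s["tcp_rot"];Rm=R.from_quat([q[1],q[2],q[3],q[0]]).as_matrix()
    d=Rm.T@(np.array([x,y,z])-s["position"]);a=np.degrees(np.arctan2(Rm[1,1],Rm[0,1]))
    print("t",round(s["t"],2),"pos",s["position"].round(4),"jaw",round(a,2),"tilt",np.degrees(np.arccos(-Rm[2,2])).round(2),"w",round(s["width"]*88.1,1),"F",s["force"].round(1),"q7",s["joints"][6].round(2))
    print("shift mm",(d*1000).round(1),"roll",np.radians((a-th+180)%360-180).round(3),"n",np.linalg.norm(d)/.0417)
E
python3 -c "
from h import *
plan(.516,-.042,.2,-30)"
```

```text
t 0.1 pos [0.2597 0.5679 0.238 ] jaw 65.44 tilt 0.1 w 88.1 F [0.7 0.7 0.6] q7 -0.22
shift mm [-486.6 -448.1   38.8] roll 1.666 n 15.890849159114586
```

Request:
{"name": "play_rows", "arguments": {
  "series": [
    {"x": -30, "y": -28, "roll": 0.1},
    {"x": -60, "y": -56, "roll": 0.2},
    {"x": -90, "y": -83, "roll": 0.3},
    {"x": -120, "y": -110, "roll": 0.4},
    {"x": -150, "y": -138, "roll": 0.5},
    {"x": -180, "y": -166, "roll": 0.6},
    {"x": -210, "y": -193, "roll": 0.7},
    {"x": -240, "y": -221, "roll": 0.8},
    {"x": -270, "y": -249, "roll": 0.9},
    {"x": -300, "y": -276, "roll": 1.0},
    {"x": -330, "y": -304, "roll": 1.1},
    {"x": -350, "y": -322, "roll": 1.2}
  ],
  "newtons": 15
}}

```text
invalid input
```

```bash
python3 -c "
from h import *
plan(.516,-.042,.2,-30)"
```

```text
t 0.1 pos [0.2597 0.5679 0.238 ] jaw 65.44 tilt 0.1 w 88.1 F [0.7 0.7 0.6] q7 -0.22
shift mm [-486.6 -448.1   38.8] roll 1.666 n 15.890849159114586
```

Request:
{"name": "play_rows", "arguments": {
  "series": [
    {"grip": 88, "x": -30, "y": -28, "z": 0, "roll": 0.1},
    {"grip": 88, "x": -60, "y": -56, "z": 0, "roll": 0.2},
    {"grip": 88, "x": -90, "y": -83, "z": 0, "roll": 0.3},
    {"grip": 88, "x": -120, "y": -110, "z": 0, "roll": 0.4},
    {"grip": 88, "x": -150, "y": -138, "z": 0, "roll": 0.5},
    {"grip": 88, "x": -180, "y": -166, "z": 0, "roll": 0.6},
    {"grip": 88, "x": -210, "y": -193, "z": 0, "roll": 0.7},
    {"grip": 88, "x": -240, "y": -221, "z": 0, "roll": 0.8},
    {"grip": 88, "x": -270, "y": -249, "z": 0, "roll": 0.9},
    {"grip": 88, "x": -300, "y": -276, "z": 0, "roll": 1.0},
    {"grip": 88, "x": -330, "y": -304, "z": 0, "roll": 1.1},
    {"grip": 88, "x": -350, "y": -322, "z": 0, "roll": 1.2}
  ],
  "newtons": 15
}}

```text
t: 1.1
position: [0.4451, 0.1257, 0.2387]
tcp_rot: [0.001, 0.73, 0.683, -0.001]
force: [0.6, 0.1, 1.9]
width: 1.0
```

```bash
python3 -c "
from h import *
plan(.516,-.042,.2,-30)"
```

```text
t 1.1 pos [0.4451 0.1257 0.2387] jaw -3.85 tilt 0.1 w 88.1 F [0.6 0.1 1.9] q7 -0.36
shift mm [-162.5   82.    39. ] roll 0.456 n 4.463906996273524
```

Request:
{"name": "play_rows", "arguments": {
  "series": [
    {"grip": 70, "x": -35, "y": 18, "z": 5, "roll": 0.1},
    {"grip": 70, "x": -75, "y": 38, "z": 10, "roll": 0.2},
    {"grip": 70, "x": -110, "y": 56, "z": 20, "roll": 0.3},
    {"grip": 70, "x": -140, "y": 70, "z": 30, "roll": 0.4},
    {"grip": 70, "x": -162, "y": 82, "z": 39, "roll": 0.456},
    {"grip": 70, "x": -162, "y": 82, "z": 39, "roll": 0.456},
    {"grip": 70, "x": -162, "y": 82, "z": 39, "roll": 0.456},
    {"grip": 70, "x": -162, "y": 82, "z": 39, "roll": 0.456}
  ]
}}

```text
t: 1.77
position: [0.5162, -0.0353, 0.1995]
tcp_rot: [-0.001, 0.863, 0.505, -0.0]
force: [0.7, 0.3, -0.2]
width: 0.795
```

```bash
python3 -c "
from h import *
plan(.516,-.042,.075,-30)
cv2.imwrite('pics/scene1.png',get_image('scene'))"
```

```text
t 1.77 pos [ 0.5162 -0.0353  0.1995] jaw -29.35 tilt 0.09 w 70.1 F [ 0.7  0.3 -0.2] q7 -0.34
shift mm [ -6.    3.3 124.5] roll 0.011 n 2.989349534203953
```

View pics/scene1.png

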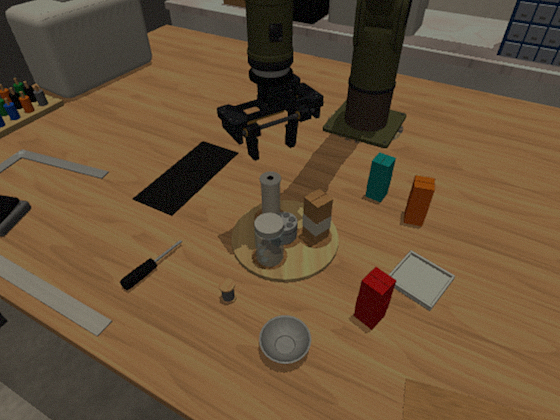

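```bash
python3 -c "
from h import *
print(proj('scene',np.array([.5162,-.0353,.1995])))"
```

```text
[272.2140478  151.04650328]
```

Request:
{"name": "play_rows", "arguments": {
  "series": [
    {"grip": 70, "x": -6, "y": 3, "z": 0, "roll": 0.01},
    {"grip": 70, "x": -6, "y": 3, "z": 15, "roll": 0.01},
    {"grip": 70, "x": -6, "y": 3, "z": 40, "roll": 0.01},
    {"grip": 70, "x": -6, "y": 3, "z": 40, "roll": 0.01},
    {"grip": 70, "x": -6, "y": 3, "z": 40, "roll": 0.01}
  ]
}}

```text
t: 2.23
position: [0.5155, -0.0424, 0.1595]
tcp_rot: [-0.001, 0.866, 0.5, -0.001]
force: [-0.7, -1.6, 0.3]
width: 0.795
```

```bash
python3 -c "
from h import *
plan(.516,-.042,.075,-30)
cv2.imwrite('pics/top1.png',cv2.resize(get_image('top')[140:270,215:340],None,fx=4.6,fy=4.6))
cv2.imwrite('pics/s1.png',cv2.resize(get_image('scene')[110:270,190:350],None,fx=3.7,fy=3.7))"
```

```text
t 2.23 pos [ 0.5155 -0.0424  0.1595] jaw -29.96 tilt 0.14 w 70.0 F [-0.7 -1.6  0.3] q7 -0.32
shift mm [ 0.7  0.4 84.5] roll 0.001 n 2.0260345904470616
```

View pics/s1.png

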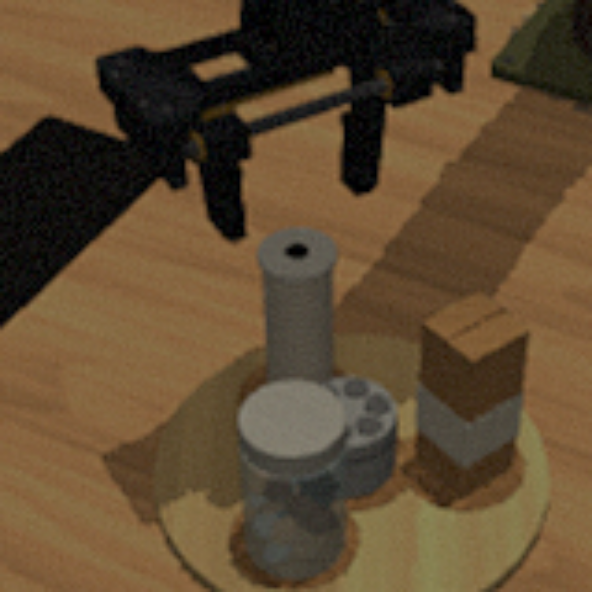

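Request:
{"name": "play_rows", "arguments": {
  "series": [
    {"grip": 70, "x": 1, "y": 0, "z": 20, "roll": 0},
    {"grip": 70, "x": 1, "y": 0, "z": 45, "roll": 0},
    {"grip": 70, "x": 1, "y": 0, "z": 70, "roll": 0},
    {"grip": 70, "x": 1, "y": 0, "z": 84, "roll": 0},
    {"grip": 70, "x": 1, "y": 0, "z": 84, "roll": 0},
    {"grip": 30, "x": 1, "y": 0, "z": 84, "roll": 0},
    {"grip": 30, "x": 1, "y": 0, "z": 84, "roll": 0},
    {"grip": 30, "x": 1, "y": 0, "z": 84, "roll": 0},
    {"grip": 30, "x": 1, "y": 0, "z": 84, "roll": 0},
    {"grip": 30, "x": 1, "y": 0, "z": 84, "roll": 0},
    {"grip": 30, "x": 1, "y": 0, "z": 84, "roll": 0}
  ],
  "newtons": 15
}}

```text
t: 3.25
position: [0.5174, -0.0422, 0.0766]
tcp_rot: [0.0, 0.866, 0.5, 0.001]
force: [-1.1, 0.5, 6.0]
width: 0.447
```

```bash
python3 -c "
from h import *
plan(.516,-.042,.15,-30)"
```

```text
t 3.25 pos [ 0.5174 -0.0422  0.0766] jaw -30.02 tilt 0.08 w 39.4 F [-1.1  0.5  6. ] q7 -0.3
shift mm [ -0.5  -1.2 -73.4] roll -0.0 n 1.7614010211851074
```

Request:
{"name": "play_rows", "arguments": {
  "series": [
    {"grip": 30, "x": 0, "y": 0, "z": -8, "roll": 0},
    {"grip": 30, "x": 0, "y": 0, "z": -25, "roll": 0},
    {"grip": 30, "x": 0, "y": 0, "z": -50, "roll": 0},
    {"grip": 30, "x": 0, "y": 0, "z": -70, "roll": 0},
    {"grip": 30, "x": 0, "y": 0, "z": -80, "roll": 0},
    {"grip": 30, "x": 0, "y": 0, "z": -80, "roll": 0},
    {"grip": 30, "x": 0, "y": 0, "z": -80, "roll": 0}
  ],
  "newtons": 20
}}

```text
t: 3.83
position: [0.5169, -0.0421, 0.1557]
tcp_rot: [0.0, 0.866, 0.5, 0.0]
force: [-0.0, -0.2, -1.9]
width: 0.449
```

```bash
python3 -c "
from h import *
plan(.37,-.318,.15,-90)
cv2.imwrite('pics/s2.png',get_image('scene'))"
```

```text
t 3.83 pos [ 0.5169 -0.0421  0.1557] jaw -30.01 tilt 0.02 w 39.5 F [-0.  -0.2 -1.9] q7 -0.32
shift mm [-312.4   10.8    5.6] roll 1.047 n 7.496400199102955
```

View pics/s2.png

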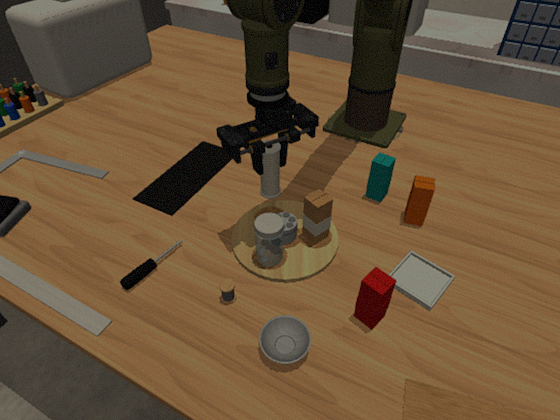

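Request:
{"name": "play_rows", "arguments": {
  "series": [
    {"grip": 30, "x": -15, "y": 1, "z": 0, "roll": 0.05},
    {"grip": 30, "x": -45, "y": 2, "z": 0, "roll": 0.15},
    {"grip": 30, "x": -75, "y": 3, "z": 0, "roll": 0.25},
    {"grip": 30, "x": -105, "y": 4, "z": 0, "roll": 0.35},
    {"grip": 30, "x": -135, "y": 5, "z": 0, "roll": 0.45},
    {"grip": 30, "x": -165, "y": 6, "z": 0, "roll": 0.55},
    {"grip": 30, "x": -195, "y": 7, "z": 0, "roll": 0.65},
    {"grip": 30, "x": -225, "y": 8, "z": 0, "roll": 0.75},
    {"grip": 30, "x": -255, "y": 9, "z": 0, "roll": 0.85},
    {"grip": 30, "x": -285, "y": 10, "z": 0, "roll": 0.95},
    {"grip": 30, "x": -305, "y": 11, "z": 0, "roll": 1.02},
    {"grip": 30, "x": -312, "y": 11, "z": 0, "roll": 1.047}
  ]
}}

```text
t: 4.88
position: [0.3665, -0.3219, 0.155]
tcp_rot: [0.001, 1.0, -0.006, -0.001]
force: [0.0, -1.1, -1.3]
width: 0.447
```

Request:
{"name": "play_rows", "arguments": {
  "series": [
    {"grip": 30, "x": 0, "y": 0, "z": 5, "roll": 0},
    {"grip": 30, "x": 0, "y": 0, "z": 20, "roll": 0},
    {"grip": 30, "x": 0, "y": 0, "z": 40, "roll": 0},
    {"grip": 30, "x": 0, "y": 0, "z": 55, "roll": 0},
    {"grip": 30, "x": 0, "y": 0, "z": 65, "roll": 0},
    {"grip": 30, "x": 0, "y": 0, "z": 65, "roll": 0},
    {"grip": 30, "x": 0, "y": 0, "z": 65, "roll": 0}
  ]
}}

```text
t: 5.47
position: [0.3703, -0.3161, 0.0898]
tcp_rot: [-0.001, 1.0, 0.001, -0.001]
force: [-0.5, -0.3, -1.8]
width: 0.447
```

```bash
python3 -c "
from h import *
plan(.37,-.318,.068,-90)
cv2.imwrite('pics/s3.png',get_image('scene'))"
```

```text
t 5.47 pos [ 0.3703 -0.3161  0.0898] jaw -89.89 tilt 0.17 w 39.4 F [-0.5 -0.3 -1.8] q7 -0.42
shift mm [-0.3  2.  21.8] roll 0.002 n 0.5256966020889704
```

View pics/s3.png

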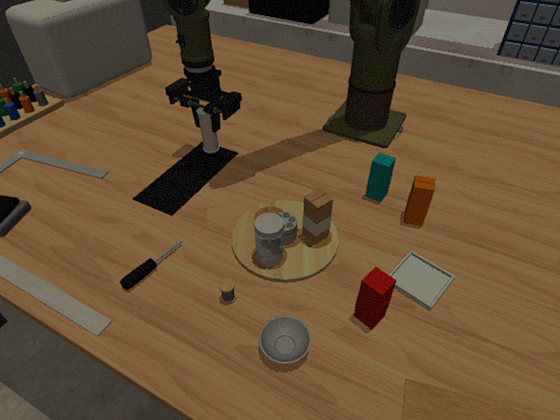

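Request:
{"name": "play_rows", "arguments": {
  "series": [
    {"grip": 30, "x": 0, "y": 2, "z": 8, "roll": 0},
    {"grip": 30, "x": 0, "y": 2, "z": 14, "roll": 0},
    {"grip": 30, "x": 0, "y": 2, "z": 18, "roll": 0},
    {"grip": 30, "x": 0, "y": 2, "z": 20, "roll": 0},
    {"grip": 30, "x": 0, "y": 2, "z": 21, "roll": 0},
    {"grip": 30, "x": 0, "y": 2, "z": 22, "roll": 0},
    {"grip": 30, "x": 0, "y": 2, "z": 22, "roll": 0}
  ]
}}

```text
t: 6.1
position: [0.3703, -0.3199, 0.0686]
tcp_rot: [-0.0, 1.0, -0.0, 0.0]
force: [-0.0, 0.2, -1.0]
width: 0.446
```

Request:
{"name": "play_rows", "arguments": {
  "series": [
    {"grip": 30, "x": 0, "y": 0, "z": 0.7, "roll": 0},
    {"grip": 30, "x": 0, "y": 0, "z": 1.2, "roll": 0},
    {"grip": 30, "x": 0, "y": 0, "z": 1.5, "roll": 0},
    {"grip": 30, "x": 0, "y": 0, "z": 1.5, "roll": 0}
  ]
}}

```text
t: 6.43
position: [0.3705, -0.3199, 0.0676]
tcp_rot: [0.0, 1.0, -0.0, 0.0]
force: [-0.2, 0.8, 3.7]
width: 0.448
```

Contact. Release and raise.

Request:
{"name": "play_rows", "arguments": {
  "series": [
    {"grip": 46, "x": 0, "y": 0, "z": 1, "roll": 0},
    {"grip": 55, "x": 0, "y": 0, "z": 1, "roll": 0},
    {"grip": 70, "x": 0, "y": 0, "z": 1, "roll": 0},
    {"grip": 70, "x": 0, "y": 0, "z": 1, "roll": 0},
    {"grip": 70, "x": 0, "y": 0, "z": -10, "roll": 0},
    {"grip": 70, "x": 0, "y": 0, "z": -40, "roll": 0},
    {"grip": 70, "x": 0, "y": 0, "z": -75, "roll": 0},
    {"grip": 70, "x": 0, "y": 0, "z": -110, "roll": 0},
    {"grip": 70, "x": 0, "y": 0, "z": -120, "roll": 0},
    {"grip": 70, "x": 0, "y": 0, "z": -120, "roll": 0}
  ]
}}

```text
t: 7.27
position: [0.3716, -0.3211, 0.1898]
tcp_rot: [0.002, 1.0, -0.0, 0.002]
force: [0.7, -0.2, -0.6]
width: 0.794
```

```bash
python3 -c "
from h import *
plan(.517,.0695,.185,-112.5)
plan(.517,.0695,.185,67.5)
cv2.imwrite('pics/s4.png',get_image('scene'))"
```

```text
t 7.27 pos [ 0.3716 -0.3211  0.1898] jaw -90.0 tilt 0.34 w 69.9 F [ 0.7 -0.2 -0.6] q7 -0.49
shift mm [ 145.3 -390.6    4. ] roll 0.393 n 9.995316700855266
t 7.27 pos [ 0.3716 -0.3211  0.1898] jaw -90.0 tilt 0.34 w 69.9 F [ 0.7 -0.2 -0.6] q7 -0.49
shift mm [ 145.3 -390.6    4. ] roll -2.749 n 9.995316700855266
```

View pics/s4.png

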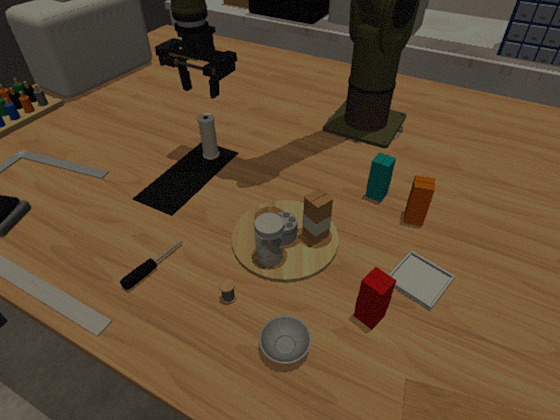

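Request:
{"name": "play_rows", "arguments": {
  "series": [
    {"grip": 70, "x": 8, "y": -20, "z": 0, "roll": -0.08},
    {"grip": 70, "x": 20, "y": -55, "z": 0, "roll": -0.19},
    {"grip": 70, "x": 33, "y": -90, "z": 0, "roll": -0.3},
    {"grip": 70, "x": 46, "y": -125, "z": 0, "roll": -0.41},
    {"grip": 70, "x": 59, "y": -160, "z": 0, "roll": -0.52},
    {"grip": 70, "x": 72, "y": -195, "z": 0, "roll": -0.63},
    {"grip": 70, "x": 85, "y": -230, "z": 0, "roll": -0.74},
    {"grip": 70, "x": 98, "y": -265, "z": 0, "roll": -0.85},
    {"grip": 70, "x": 111, "y": -300, "z": 0, "roll": -0.96},
    {"grip": 70, "x": 124, "y": -335, "z": 0, "roll": -1.05},
    {"grip": 70, "x": 137, "y": -368, "z": 0, "roll": -1.12},
    {"grip": 70, "x": 145, "y": -390, "z": 2, "roll": -1.178}
  ]
}}

```text
t: 8.32
position: [0.5156, 0.0747, 0.1836]
tcp_rot: [-0.001, 0.829, 0.559, -0.0]
force: [0.6, -0.3, -0.8]
width: 0.793
```

Request:
{"name": "play_rows", "arguments": {
  "series": [
    {"grip": 70, "x": 0, "y": 0, "z": 10, "roll": 0},
    {"grip": 70, "x": 0, "y": 0, "z": 25, "roll": 0},
    {"grip": 70, "x": 0, "y": 0, "z": 40, "roll": 0},
    {"grip": 70, "x": 0, "y": 0, "z": 40, "roll": 0},
    {"grip": 70, "x": 0, "y": 0, "z": 40, "roll": 0}
  ]
}}

```text
t: 8.73
position: [0.5138, 0.0693, 0.1436]
tcp_rot: [-0.001, 0.832, 0.555, -0.002]
force: [0.1, 0.4, 0.3]
width: 0.795
```

```bash
python3 -c "
from h import *
plan(.5165,.0695,.07,-22.2)
cv2.imwrite('pics/s5.png',cv2.resize(get_image('scene')[110:270,190:400],None,fx=3.7,fy=3.7))"
```

```text
t 8.73 pos [0.5138 0.0693 0.1436] jaw -22.59 tilt 0.25 w 70.1 F [0.1 0.4 0.3] q7 -0.41
shift mm [ 1.4  2.7 73.5] roll -0.007 n 1.7650607586755132
```

View pics/s5.png

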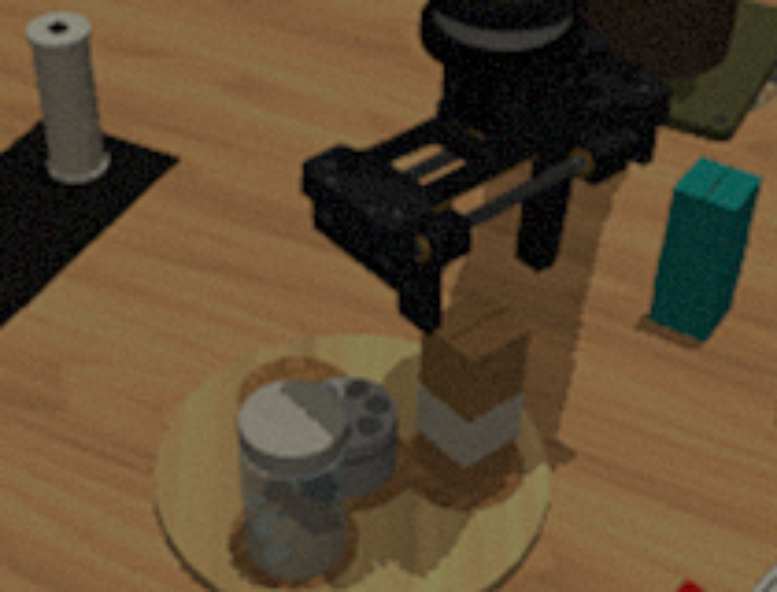

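Request:
{"name": "play_rows", "arguments": {
  "series": [
    {"grip": 70, "x": 1, "y": 2, "z": 15, "roll": 0},
    {"grip": 70, "x": 1, "y": 2, "z": 40, "roll": 0},
    {"grip": 70, "x": 1, "y": 2, "z": 62, "roll": 0},
    {"grip": 70, "x": 1, "y": 2, "z": 73, "roll": 0},
    {"grip": 70, "x": 1, "y": 2, "z": 73, "roll": 0},
    {"grip": 30, "x": 1, "y": 2, "z": 73, "roll": 0},
    {"grip": 30, "x": 1, "y": 2, "z": 73, "roll": 0},
    {"grip": 30, "x": 1, "y": 2, "z": 73, "roll": 0},
    {"grip": 30, "x": 1, "y": 2, "z": 73, "roll": 0},
    {"grip": 30, "x": 1, "y": 2, "z": 73, "roll": 0},
    {"grip": 30, "x": 1, "y": 2, "z": 73, "roll": 0}
  ],
  "newtons": 15
}}

```text
t: 9.7
position: [0.5181, 0.0705, 0.0731]
tcp_rot: [0.0, 0.832, 0.556, 0.001]
force: [-1.7, 0.4, 6.6]
width: 0.474
```

```bash
python3 -c "
from h import *
plan(.5165,.0695,.15,-22.2)"
```

```text
t 9.7 pos [0.5181 0.0705 0.0731] jaw -22.51 tilt 0.08 w 41.8 F [-1.7  0.4  6.6] q7 -0.39
shift mm [ -1.5  -1.  -76.9] roll -0.005 n 1.8456466902972668
```

Request:
{"name": "play_rows", "arguments": {
  "series": [
    {"grip": 30, "x": 0, "y": 0, "z": -8, "roll": 0},
    {"grip": 30, "x": 0, "y": 0, "z": -25, "roll": 0},
    {"grip": 30, "x": 0, "y": 0, "z": -50, "roll": 0},
    {"grip": 30, "x": 0, "y": 0, "z": -70, "roll": 0},
    {"grip": 30, "x": 0, "y": 0, "z": -80, "roll": 0},
    {"grip": 30, "x": 0, "y": 0, "z": -80, "roll": 0},
    {"grip": 30, "x": 0, "y": 0, "z": -80, "roll": 0}
  ],
  "newtons": 20
}}

```text
t: 10.28
position: [0.5176, 0.0704, 0.1523]
tcp_rot: [0.0, 0.831, 0.556, 0.0]
force: [-0.0, -0.5, -2.4]
width: 0.475
```

```bash
python3 -c "
from h import *
plan(.472,-.318,.15,-90)"
```

```text
t 10.28 pos [0.5176 0.0704 0.1523] jaw -22.5 tilt 0.03 w 41.8 F [-0.  -0.5 -2.4] q7 -0.41
shift mm [-376.3  106.5    2.2] roll 1.178 n 9.377751216751687
```

Request:
{"name": "play_rows", "arguments": {
  "series": [
    {"grip": 30, "x": -20, "y": 6, "z": 0, "roll": 0.06},
    {"grip": 30, "x": -54, "y": 15, "z": 0, "roll": 0.17},
    {"grip": 30, "x": -88, "y": 25, "z": 0, "roll": 0.28},
    {"grip": 30, "x": -122, "y": 34, "z": 0, "roll": 0.39},
    {"grip": 30, "x": -156, "y": 44, "z": 0, "roll": 0.5},
    {"grip": 30, "x": -190, "y": 54, "z": 0, "roll": 0.61},
    {"grip": 30, "x": -224, "y": 63, "z": 0, "roll": 0.72},
    {"grip": 30, "x": -258, "y": 73, "z": 0, "roll": 0.83},
    {"grip": 30, "x": -292, "y": 83, "z": 0, "roll": 0.94},
    {"grip": 30, "x": -326, "y": 92, "z": 0, "roll": 1.05},
    {"grip": 30, "x": -356, "y": 101, "z": 0, "roll": 1.13},
    {"grip": 30, "x": -376, "y": 106, "z": 0, "roll": 1.178}
  ]
}}

```text
t: 11.28
position: [0.4697, -0.3214, 0.1507]
tcp_rot: [0.001, 1.0, -0.004, -0.001]
force: [0.7, -0.8, -1.8]
width: 0.476
```

Request:
{"name": "play_rows", "arguments": {
  "series": [
    {"grip": 30, "x": 0, "y": 0, "z": 0, "roll": 0},
    {"grip": 30, "x": 0, "y": 0, "z": 10, "roll": 0},
    {"grip": 30, "x": 0, "y": 0, "z": 30, "roll": 0},
    {"grip": 30, "x": 0, "y": 0, "z": 50, "roll": 0},
    {"grip": 30, "x": 0, "y": 0, "z": 65, "roll": 0},
    {"grip": 30, "x": 0, "y": 0, "z": 65, "roll": 0},
    {"grip": 30, "x": 0, "y": 0, "z": 65, "roll": 0}
  ]
}}

```text
t: 11.87
position: [0.471, -0.3153, 0.0855]
tcp_rot: [-0.002, 1.0, 0.001, -0.002]
force: [-0.3, 0.0, -1.5]
width: 0.474
```

```bash
python3 -c "
from h import *
plan(.472,-.318,.064,-90)
cv2.imwrite('pics/s6.png',get_image('scene'))"
```

```text
t 11.87 pos [ 0.471  -0.3153  0.0855] jaw -89.89 tilt 0.26 w 41.7 F [-0.3  0.  -1.5] q7 -0.57
shift mm [ 1.1  2.7 21.4] roll 0.002 n 0.5190249956048234
```

View pics/s6.png

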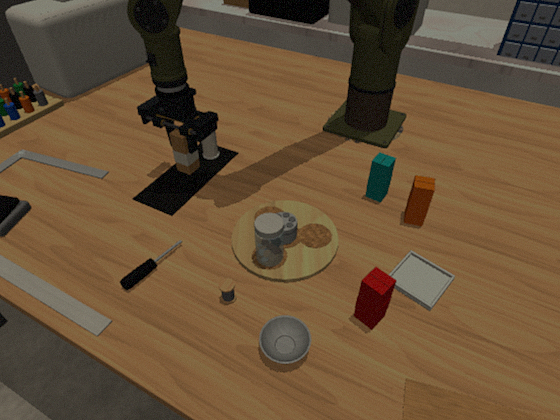

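Request:
{"name": "play_rows", "arguments": {
  "series": [
    {"grip": 30, "x": 0, "y": 2, "z": 8, "roll": 0},
    {"grip": 30, "x": 0, "y": 2, "z": 14, "roll": 0},
    {"grip": 30, "x": 0, "y": 2, "z": 18, "roll": 0},
    {"grip": 30, "x": 0, "y": 2, "z": 20, "roll": 0},
    {"grip": 30, "x": 0, "y": 2, "z": 21.5, "roll": 0},
    {"grip": 30, "x": 0, "y": 2, "z": 22.5, "roll": 0},
    {"grip": 30, "x": 0, "y": 2, "z": 22.5, "roll": 0},
    {"grip": 30, "x": 0, "y": 2, "z": 22.5, "roll": 0}
  ]
}}

```text
t: 12.58
position: [0.4717, -0.3197, 0.0648]
tcp_rot: [0.0, 1.0, -0.0, 0.0]
force: [-0.8, -0.1, -1.7]
width: 0.472
```

Request:
{"name": "play_rows", "arguments": {
  "series": [
    {"grip": 30, "x": 0, "y": 0, "z": 0.7, "roll": 0},
    {"grip": 30, "x": 0, "y": 0, "z": 1.4, "roll": 0},
    {"grip": 30, "x": 0, "y": 0, "z": 1.8, "roll": 0},
    {"grip": 30, "x": 0, "y": 0, "z": 1.8, "roll": 0}
  ]
}}

```text
t: 12.92
position: [0.4718, -0.3198, 0.0641]
tcp_rot: [0.0, 1.0, -0.0, 0.001]
force: [-0.7, 1.6, 8.0]
width: 0.471
```

Request:
{"name": "play_rows", "arguments": {
  "series": [
    {"grip": 46, "x": 0, "y": 0, "z": -1, "roll": 0},
    {"grip": 55, "x": 0, "y": 0, "z": -1, "roll": 0},
    {"grip": 70, "x": 0, "y": 0, "z": -1, "roll": 0},
    {"grip": 70, "x": 0, "y": 0, "z": -1, "roll": 0},
    {"grip": 70, "x": 0, "y": 0, "z": -10, "roll": 0},
    {"grip": 70, "x": 0, "y": 0, "z": -40, "roll": 0},
    {"grip": 80, "x": 0, "y": 0, "z": -75, "roll": 0},
    {"grip": 80, "x": 0, "y": 0, "z": -110, "roll": 0},
    {"grip": 80, "x": 0, "y": 0, "z": -120, "roll": 0},
    {"grip": 80, "x": 0, "y": 0, "z": -120, "roll": 0}
  ]
}}

```text
t: 13.75
position: [0.4731, -0.3211, 0.1862]
tcp_rot: [0.002, 1.0, -0.0, 0.003]
force: [1.0, -0.7, -0.3]
width: 0.905
```

```bash
python3 -c "
from h import *
plan(.6165,.013,.185,-60)
cv2.imwrite('pics/s7.png',get_image('scene'))"
```

```text
t 13.75 pos [ 0.4731 -0.3211  0.1862] jaw -90.02 tilt 0.38 w 79.7 F [ 1.  -0.7 -0.3] q7 -0.63
shift mm [ 143.3 -334.1    0.8] roll -0.524 n 8.719069677642059
```

View pics/s7.png

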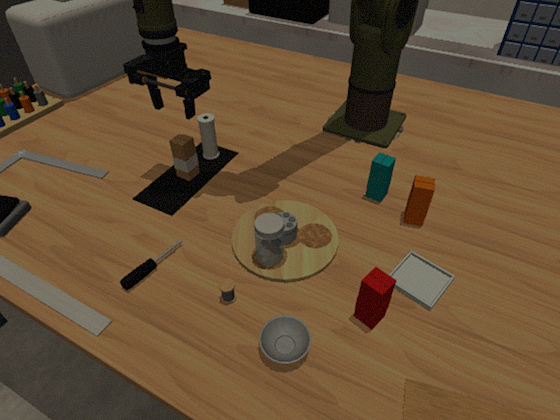

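Carton (185,160) and tube (208,137) stand on the mat. Next the jar.

Request:
{"name": "play_rows", "arguments": {
  "series": [
    {"grip": 86, "x": 8, "y": -20, "z": 0, "roll": -0.03},
    {"grip": 86, "x": 22, "y": -50, "z": 0, "roll": -0.08},
    {"grip": 86, "x": 36, "y": -84, "z": 0, "roll": -0.13},
    {"grip": 86, "x": 50, "y": -118, "z": 0, "roll": -0.18},
    {"grip": 86, "x": 65, "y": -152, "z": 0, "roll": -0.24},
    {"grip": 86, "x": 80, "y": -186, "z": 0, "roll": -0.3},
    {"grip": 86, "x": 95, "y": -220, "z": 0, "roll": -0.36},
    {"grip": 86, "x": 109, "y": -254, "z": 0, "roll": -0.42},
    {"grip": 86, "x": 123, "y": -288, "z": 0, "roll": -0.47},
    {"grip": 86, "x": 136, "y": -318, "z": 0, "roll": -0.51},
    {"grip": 86, "x": 143, "y": -334, "z": 0, "roll": -0.524},
    {"grip": 86, "x": 143, "y": -334, "z": 0, "roll": -0.524}
  ]
}}

```text
t: 14.8
position: [0.615, 0.0203, 0.1806]
tcp_rot: [-0.002, 0.965, 0.263, -0.001]
force: [0.3, 1.0, 0.6]
width: 0.977
```

Request:
{"name": "play_rows", "arguments": {
  "series": [
    {"grip": 86, "x": 0, "y": 0, "z": 10, "roll": 0},
    {"grip": 86, "x": 0, "y": 0, "z": 30, "roll": 0},
    {"grip": 86, "x": 0, "y": 0, "z": 50, "roll": 0},
    {"grip": 86, "x": 0, "y": 0, "z": 50, "roll": 0},
    {"grip": 86, "x": 0, "y": 0, "z": 50, "roll": 0}
  ]
}}

```text
t: 15.22
position: [0.6127, 0.0115, 0.1315]
tcp_rot: [0.0, 0.966, 0.257, -0.002]
force: [1.1, -0.2, 0.8]
width: 0.978
```

```bash
python3 -c "
from h import *
plan(.6165,.013,.06,-60)
cv2.imwrite('pics/s8.png',cv2.resize(get_image('scene')[110:270,190:400],None,fx=3.7,fy=3.7))"
```

```text
t 15.22 pos [0.6127 0.0115 0.1315] jaw -60.22 tilt 0.26 w 86.1 F [ 1.1 -0.2  0.8] q7 -0.79
shift mm [ 4.3  0.6 71.5] roll -0.004 n 1.718021903620418
```

View pics/s8.png

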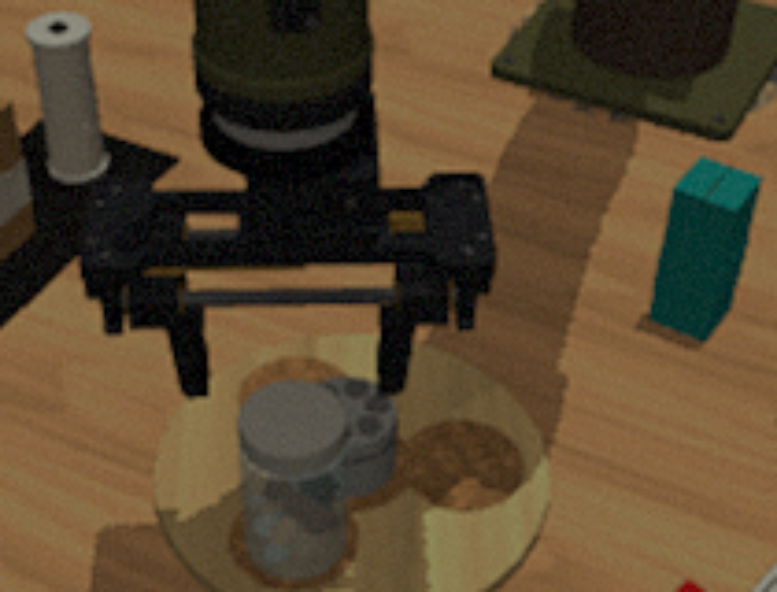

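Request:
{"name": "play_rows", "arguments": {
  "series": [
    {"grip": 86, "x": 4, "y": 0.5, "z": 12, "roll": 0},
    {"grip": 86, "x": 4, "y": 0.5, "z": 36, "roll": 0},
    {"grip": 86, "x": 4, "y": 0.5, "z": 58, "roll": 0},
    {"grip": 86, "x": 4, "y": 0.5, "z": 69, "roll": 0},
    {"grip": 86, "x": 4, "y": 0.5, "z": 69, "roll": 0},
    {"grip": 50, "x": 4, "y": 0.5, "z": 69, "roll": 0},
    {"grip": 50, "x": 4, "y": 0.5, "z": 69, "roll": 0},
    {"grip": 50, "x": 4, "y": 0.5, "z": 69, "roll": 0},
    {"grip": 50, "x": 4, "y": 0.5, "z": 69, "roll": 0},
    {"grip": 50, "x": 4, "y": 0.5, "z": 69, "roll": 0},
    {"grip": 50, "x": 4, "y": 0.5, "z": 69, "roll": 0}
  ],
  "newtons": 20
}}

```text
t: 16.18
position: [0.6194, 0.0156, 0.065]
tcp_rot: [0.0, 0.966, 0.259, 0.001]
force: [-0.1, -0.3, 5.2]
width: 0.652
```

```bash
python3 -c "
from h import *
plan(.6165,.013,.15,-60)"
```

```text
t 16.18 pos [0.6194 0.0156 0.065 ] jaw -60.0 tilt 0.14 w 57.5 F [-0.1 -0.3  5.2] q7 -0.76
shift mm [ -3.6   0.9 -85. ] roll 0.0 n 2.0397161123440357
```

Request:
{"name": "play_rows", "arguments": {
  "series": [
    {"grip": 50, "x": 0, "y": 0, "z": -8, "roll": 0},
    {"grip": 50, "x": 0, "y": 0, "z": -25, "roll": 0},
    {"grip": 50, "x": 0, "y": 0, "z": -50, "roll": 0},
    {"grip": 50, "x": 0, "y": 0, "z": -70, "roll": 0},
    {"grip": 50, "x": 0, "y": 0, "z": -80, "roll": 0},
    {"grip": 50, "x": 0, "y": 0, "z": -80, "roll": 0},
    {"grip": 50, "x": 0, "y": 0, "z": -80, "roll": 0}
  ],
  "newtons": 25
}}

```text
t: 16.77
position: [0.618, 0.0162, 0.1438]
tcp_rot: [-0.0, 0.966, 0.259, -0.0]
force: [0.9, -0.5, -2.3]
width: 0.649
```

```bash
python3 -c "
from h import *
plan(.575,-.318,.15,-90)
cv2.imwrite('pics/s9.png',cv2.resize(get_image('scene')[110:270,190:400],None,fx=3.7,fy=3.7))"
```

```text
t 16.77 pos [0.618  0.0162 0.1438] jaw -59.97 tilt 0.03 w 57.2 F [ 0.9 -0.5 -2.3] q7 -0.8
shift mm [-204.5  267.8   -6.4] roll 0.524 n 8.081577425790655
```

View pics/s9.png

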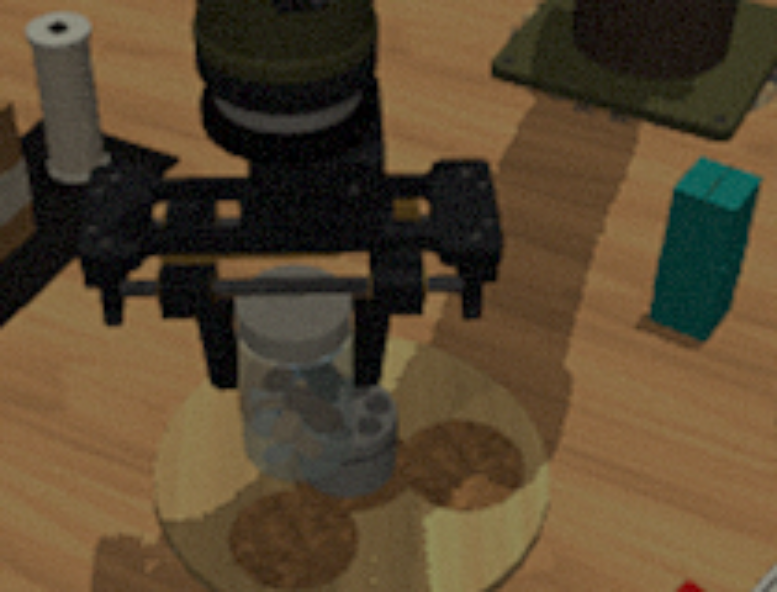

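Request:
{"name": "play_rows", "arguments": {
  "series": [
    {"grip": 50, "x": -10, "y": 13, "z": 0, "roll": 0.03},
    {"grip": 50, "x": -28, "y": 37, "z": 0, "roll": 0.07},
    {"grip": 50, "x": -48, "y": 63, "z": 0, "roll": 0.12},
    {"grip": 50, "x": -68, "y": 89, "z": 0, "roll": 0.17},
    {"grip": 50, "x": -88, "y": 115, "z": 0, "roll": 0.22},
    {"grip": 50, "x": -108, "y": 141, "z": 0, "roll": 0.27},
    {"grip": 50, "x": -128, "y": 167, "z": 0, "roll": 0.32},
    {"grip": 50, "x": -148, "y": 193, "z": 0, "roll": 0.37},
    {"grip": 50, "x": -168, "y": 219, "z": 0, "roll": 0.42},
    {"grip": 50, "x": -186, "y": 243, "z": 0, "roll": 0.47},
    {"grip": 50, "x": -199, "y": 260, "z": 0, "roll": 0.51},
    {"grip": 50, "x": -205, "y": 268, "z": 0, "roll": 0.524}
  ]
}}

```text
t: 17.82
position: [0.5714, -0.3247, 0.1428]
tcp_rot: [0.002, 1.0, -0.005, -0.002]
force: [-0.5, -0.8, -1.9]
width: 0.647
```

Request:
{"name": "play_rows", "arguments": {
  "series": [
    {"grip": 50, "x": 0, "y": 0, "z": 0, "roll": 0},
    {"grip": 50, "x": 0, "y": 0, "z": 10, "roll": 0},
    {"grip": 50, "x": 0, "y": 0, "z": 30, "roll": 0},
    {"grip": 50, "x": 0, "y": 0, "z": 50, "roll": 0},
    {"grip": 50, "x": 0, "y": 0, "z": 65, "roll": 0},
    {"grip": 50, "x": 0, "y": 0, "z": 65, "roll": 0},
    {"grip": 50, "x": 0, "y": 0, "z": 65, "roll": 0}
  ]
}}

```text
t: 18.4
position: [0.5749, -0.3157, 0.0774]
tcp_rot: [-0.002, 1.0, 0.001, -0.001]
force: [-0.8, -0.3, -2.0]
width: 0.653
```

```bash
python3 -c "
from h import *
plan(.575,-.318,.056,-90)
cv2.imwrite('pics/s10.png',get_image('scene'))"
```

```text
t 18.4 pos [ 0.5749 -0.3157  0.0774] jaw -89.84 tilt 0.22 w 57.5 F [-0.8 -0.3 -2. ] q7 -0.71
shift mm [ 0.1  2.4 21.4] roll 0.003 n 0.51679885527663
```

View pics/s10.png

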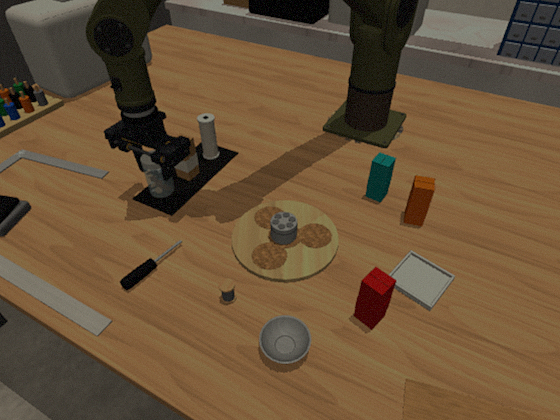

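Request:
{"name": "play_rows", "arguments": {
  "series": [
    {"grip": 50, "x": 0, "y": 2, "z": 8, "roll": 0},
    {"grip": 50, "x": 0, "y": 2, "z": 14, "roll": 0},
    {"grip": 50, "x": 0, "y": 2, "z": 18, "roll": 0},
    {"grip": 50, "x": 0, "y": 2, "z": 20, "roll": 0},
    {"grip": 50, "x": 0, "y": 2, "z": 21.5, "roll": 0},
    {"grip": 50, "x": 0, "y": 2, "z": 22.5, "roll": 0},
    {"grip": 50, "x": 0, "y": 2, "z": 22.5, "roll": 0},
    {"grip": 50, "x": 0, "y": 2, "z": 22.5, "roll": 0}
  ]
}}

```text
t: 19.12
position: [0.575, -0.3209, 0.0565]
tcp_rot: [0.0, 1.0, -0.0, 0.0]
force: [-0.5, 0.4, -3.3]
width: 0.653
```

Request:
{"name": "play_rows", "arguments": {
  "series": [
    {"grip": 50, "x": 0, "y": 0, "z": 0.7, "roll": 0},
    {"grip": 50, "x": 0, "y": 0, "z": 1.4, "roll": 0},
    {"grip": 50, "x": 0, "y": 0, "z": 1.8, "roll": 0},
    {"grip": 50, "x": 0, "y": 0, "z": 1.8, "roll": 0}
  ]
}}

```text
t: 19.45
position: [0.5751, -0.3209, 0.056]
tcp_rot: [0.0, 1.0, -0.0, 0.0]
force: [-1.8, 1.5, 6.6]
width: 0.653
```

Request:
{"name": "play_rows", "arguments": {
  "series": [
    {"grip": 62, "x": 0, "y": 0, "z": -1, "roll": 0},
    {"grip": 72, "x": 0, "y": 0, "z": -1, "roll": 0},
    {"grip": 86, "x": 0, "y": 0, "z": -1, "roll": 0},
    {"grip": 86, "x": 0, "y": 0, "z": -1, "roll": 0},
    {"grip": 86, "x": 0, "y": 0, "z": -10, "roll": 0},
    {"grip": 86, "x": 0, "y": 0, "z": -40, "roll": 0},
    {"grip": 86, "x": 0, "y": 0, "z": -75, "roll": 0},
    {"grip": 86, "x": 0, "y": 0, "z": -110, "roll": 0},
    {"grip": 86, "x": 0, "y": 0, "z": -120, "roll": 0},
    {"grip": 86, "x": 0, "y": 0, "z": -120, "roll": 0}
  ]
}}

```text
t: 20.28
position: [0.5768, -0.3224, 0.1788]
tcp_rot: [0.002, 1.0, -0.0, 0.003]
force: [-1.0, 0.3, -0.3]
width: 0.975
```

```bash
python3 -c "
from h import *
plan(.548,.010,.13,-60)
cv2.imwrite('pics/s11.png',get_image('scene'));cv2.imwrite('pics/t11.png',get_image('top'))"
```

```text
t 20.28 pos [ 0.5768 -0.3224  0.1788] jaw -90.02 tilt 0.43 w 85.9 F [-1.   0.3 -0.3] q7 -0.75
shift mm [ -29.2 -332.6   47.3] roll -0.524 n 8.086400337080939
```

View pics/s11.png

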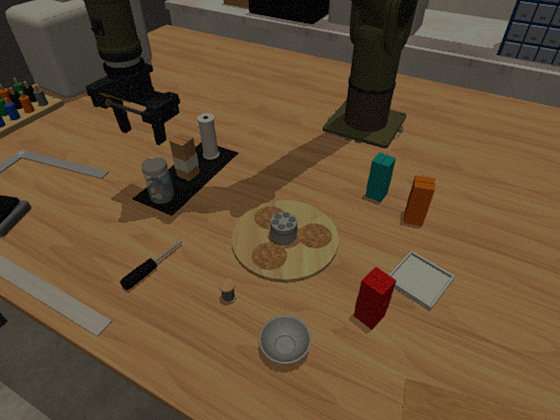

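View pics/t11.png

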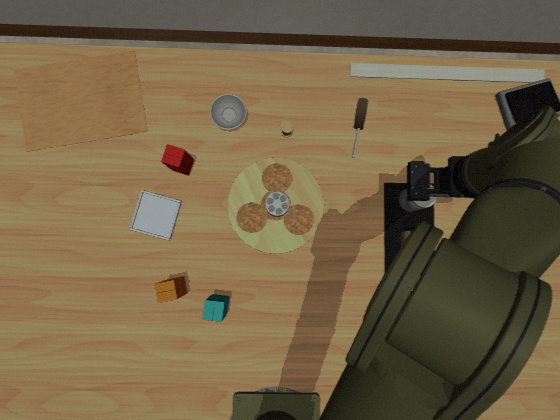

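Request:
{"name": "play_rows", "arguments": {
  "series": [
    {"grip": 86, "x": -2, "y": -18, "z": 0, "roll": -0.12},
    {"grip": 86, "x": -4, "y": -48, "z": 0, "roll": -0.24},
    {"grip": 86, "x": -7, "y": -80, "z": 0, "roll": -0.36},
    {"grip": 86, "x": -10, "y": -112, "z": 0, "roll": -0.48},
    {"grip": 86, "x": -13, "y": -144, "z": 0, "roll": -0.6},
    {"grip": 86, "x": -16, "y": -176, "z": 0, "roll": -0.72},
    {"grip": 86, "x": -19, "y": -208, "z": 0, "roll": -0.84},
    {"grip": 86, "x": -22, "y": -240, "z": 0, "roll": -0.96},
    {"grip": 86, "x": -24, "y": -272, "z": 0, "roll": -1.08},
    {"grip": 86, "x": -26, "y": -300, "z": 0, "roll": -1.2},
    {"grip": 86, "x": -28, "y": -322, "z": 0, "roll": -1.3},
    {"grip": 86, "x": -29, "y": -332, "z": 0, "roll": -1.4}
  ]
}}

```text
t: 21.38
position: [0.5439, 0.0162, 0.1726]
tcp_rot: [-0.003, 0.761, 0.648, -0.001]
force: [0.4, -0.1, -1.9]
width: 0.975
```

```bash
python3 -c "
from h import *
plan(.548,.010,.1,30)"
```

```text
t 21.38 pos [0.5439 0.0162 0.1726] jaw -9.18 tilt 0.32 w 85.9 F [ 0.4 -0.1 -1.9] q7 -0.17
shift mm [-5.6  5.4 72.5] roll -0.684 n 1.7488957498869402
```

Request:
{"name": "play_rows", "arguments": {
  "series": [
    {"grip": 86, "x": 0, "y": 0, "z": 5, "roll": -0.12},
    {"grip": 86, "x": 0, "y": 0, "z": 15, "roll": -0.24},
    {"grip": 86, "x": 0, "y": 0, "z": 30, "roll": -0.36},
    {"grip": 86, "x": 0, "y": 0, "z": 45, "roll": -0.48},
    {"grip": 86, "x": 0, "y": 0, "z": 60, "roll": -0.6},
    {"grip": 86, "x": 0, "y": 0, "z": 72, "roll": -0.684},
    {"grip": 86, "x": 0, "y": 0, "z": 72, "roll": -0.684},
    {"grip": 86, "x": 0, "y": 0, "z": 72, "roll": -0.684},
    {"grip": 86, "x": 0, "y": 0, "z": 72, "roll": -0.684}
  ]
}}

```text
t: 22.13
position: [0.5455, 0.0114, 0.1022]
tcp_rot: [-0.001, 0.506, 0.863, -0.0]
force: [0.2, 0.1, 0.6]
width: 0.977
```

```bash
python3 -c "
from h import *
plan(.5485,.010,.028,30)
cv2.imwrite('pics/s12.png',cv2.resize(get_image('scene')[110:270,190:400],None,fx=3.7,fy=3.7))"
```

```text
t 22.13 pos [0.5455 0.0114 0.1022] jaw 29.27 tilt 0.07 w 86.1 F [0.2 0.1 0.6] q7 0.26
shift mm [-2.7  2.  74.2] roll -0.013 n 1.7822689091453594
```

View pics/s12.png

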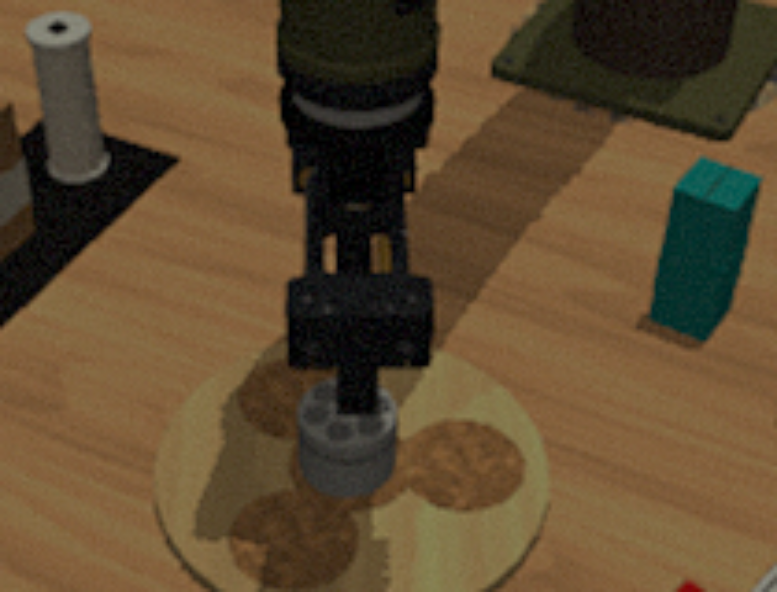

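Request:
{"name": "play_rows", "arguments": {
  "series": [
    {"grip": 86, "x": -2.5, "y": 2, "z": 0, "roll": -0.013},
    {"grip": 86, "x": -2.5, "y": 2, "z": 10, "roll": -0.013},
    {"grip": 86, "x": -2.5, "y": 2, "z": 35, "roll": -0.013},
    {"grip": 86, "x": -2.5, "y": 2, "z": 60, "roll": -0.013},
    {"grip": 86, "x": -2.5, "y": 2, "z": 75, "roll": -0.013},
    {"grip": 86, "x": -2.5, "y": 2, "z": 75, "roll": -0.013},
    {"grip": 50, "x": -2.5, "y": 2, "z": 75, "roll": -0.013},
    {"grip": 50, "x": -2.5, "y": 2, "z": 75, "roll": -0.013},
    {"grip": 50, "x": -2.5, "y": 2, "z": 75, "roll": -0.013},
    {"grip": 50, "x": -2.5, "y": 2, "z": 75, "roll": -0.013},
    {"grip": 50, "x": -2.5, "y": 2, "z": 75, "roll": -0.013},
    {"grip": 50, "x": -2.5, "y": 2, "z": 75, "roll": -0.013}
  ],
  "newtons": 20
}}

```text
t: 23.18
position: [0.5496, 0.0101, 0.0286]
tcp_rot: [0.001, 0.499, 0.867, 0.001]
force: [-0.5, -0.3, 6.0]
width: 0.655
```

```bash
python3 -c "
from h import *
plan(.548,.010,.1,30)"
```

```text
t 23.18 pos [0.5496 0.0101 0.0286] jaw 30.13 tilt 0.1 w 57.7 F [-0.5 -0.3  6. ] q7 0.26
shift mm [  0.7  -1.3 -71.4] roll 0.002 n 1.7131953650194027
```

Request:
{"name": "play_rows", "arguments": {
  "series": [
    {"grip": 50, "x": 0, "y": 0, "z": -8, "roll": 0},
    {"grip": 50, "x": 0, "y": 0, "z": -25, "roll": 0},
    {"grip": 50, "x": 0, "y": 0, "z": -50, "roll": 0},
    {"grip": 50, "x": 0, "y": 0, "z": -75, "roll": 0},
    {"grip": 50, "x": 0, "y": 0, "z": -92, "roll": 0},
    {"grip": 50, "x": 0, "y": 0, "z": -100, "roll": 0},
    {"grip": 50, "x": 0, "y": 0, "z": -100, "roll": 0},
    {"grip": 50, "x": 0, "y": 0, "z": -100, "roll": 0}
  ]
}}

```text
t: 23.85
position: [0.5487, 0.01, 0.1275]
tcp_rot: [-0.0, 0.499, 0.867, -0.0]
force: [0.5, 0.8, -1.4]
width: 0.653
```

```bash
python3 -c "
from h import *
plan(.5205,.303,.128,30)
cv2.imwrite('pics/s13.png',cv2.resize(get_image('scene')[110:270,190:400],None,fx=3.7,fy=3.7))"
```

```text
t 23.85 pos [0.5487 0.01   0.1275] jaw 30.14 tilt 0.01 w 57.5 F [ 0.5  0.8 -1.4] q7 0.28
shift mm [267.5 122.7  -0.5] roll 0.002 n 7.05874760044865
```

View pics/s13.png

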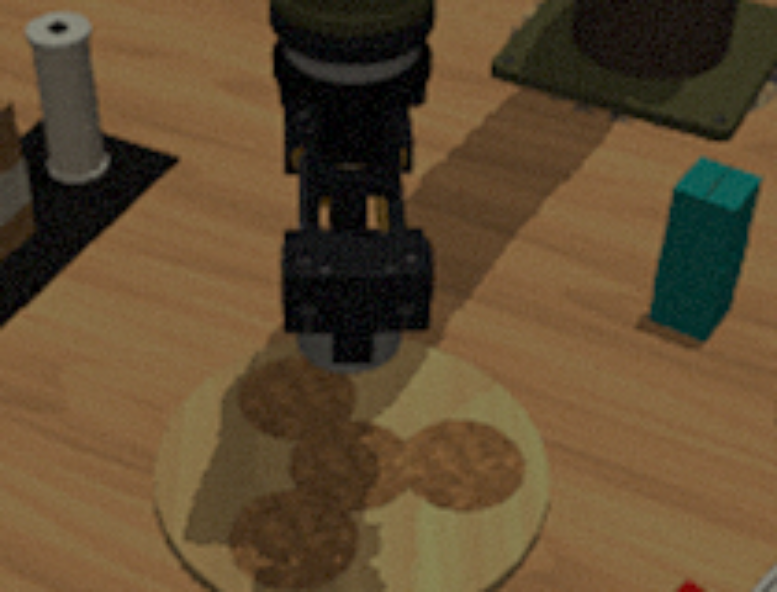

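Request:
{"name": "play_rows", "arguments": {
  "series": [
    {"grip": 50, "x": 13, "y": 6, "z": 0, "roll": 0},
    {"grip": 50, "x": 38, "y": 17, "z": 0, "roll": 0},
    {"grip": 50, "x": 68, "y": 31, "z": 0, "roll": 0},
    {"grip": 50, "x": 98, "y": 45, "z": 0, "roll": 0},
    {"grip": 50, "x": 128, "y": 59, "z": 0, "roll": 0},
    {"grip": 50, "x": 158, "y": 73, "z": 0, "roll": 0},
    {"grip": 50, "x": 188, "y": 86, "z": 0, "roll": 0},
    {"grip": 50, "x": 218, "y": 100, "z": 0, "roll": 0},
    {"grip": 50, "x": 245, "y": 112, "z": 0, "roll": 0},
    {"grip": 50, "x": 262, "y": 120, "z": 0, "roll": 0},
    {"grip": 50, "x": 267.5, "y": 122.5, "z": 0, "roll": 0},
    {"grip": 50, "x": 267.5, "y": 122.5, "z": 0, "roll": 0}
  ]
}}

```text
t: 24.9
position: [0.5192, 0.3045, 0.1262]
tcp_rot: [-0.001, 0.497, 0.867, -0.001]
force: [0.0, 0.3, -1.0]
width: 0.655
```

Request:
{"name": "play_rows", "arguments": {
  "series": [
    {"grip": 50, "x": 0, "y": 0, "z": 5, "roll": 0},
    {"grip": 50, "x": 0, "y": 0, "z": 20, "roll": 0},
    {"grip": 50, "x": 0, "y": 0, "z": 45, "roll": 0},
    {"grip": 50, "x": 0, "y": 0, "z": 65, "roll": 0},
    {"grip": 50, "x": 0, "y": 0, "z": 75, "roll": 0},
    {"grip": 50, "x": 0, "y": 0, "z": 75, "roll": 0},
    {"grip": 50, "x": 0, "y": 0, "z": 75, "roll": 0}
  ]
}}

```text
t: 25.48
position: [0.5209, 0.3012, 0.0524]
tcp_rot: [0.0, 0.5, 0.866, -0.001]
force: [0.1, -0.9, -0.6]
width: 0.656
```

```bash
python3 -c "
from h import *
plan(.5205,.303,.0216,30)
cv2.imwrite('pics/s14.png',cv2.resize(get_image('scene')[160:360,320:520],None,fx=3,fy=3))"
```

```text
t 25.48 pos [0.5209 0.3012 0.0524] jaw 30.03 tilt 0.09 w 57.8 F [ 0.1 -0.9 -0.6] q7 -0.12
shift mm [ 1.8  0.6 30.8] roll 0.001 n 0.7390240446824409
```

View pics/s14.png

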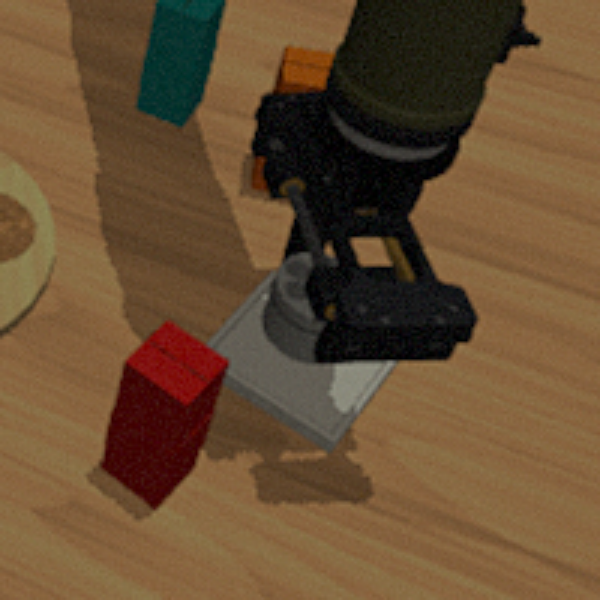

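Request:
{"name": "play_rows", "arguments": {
  "series": [
    {"grip": 50, "x": 1.5, "y": 0.5, "z": 10, "roll": 0},
    {"grip": 50, "x": 1.5, "y": 0.5, "z": 20, "roll": 0},
    {"grip": 50, "x": 1.5, "y": 0.5, "z": 26, "roll": 0},
    {"grip": 50, "x": 1.5, "y": 0.5, "z": 29, "roll": 0},
    {"grip": 50, "x": 1.5, "y": 0.5, "z": 30.5, "roll": 0},
    {"grip": 50, "x": 1.5, "y": 0.5, "z": 31.5, "roll": 0},
    {"grip": 50, "x": 1.5, "y": 0.5, "z": 31.5, "roll": 0},
    {"grip": 50, "x": 1.5, "y": 0.5, "z": 31.5, "roll": 0}
  ]
}}

```text
t: 26.2
position: [0.5197, 0.3043, 0.0216]
tcp_rot: [-0.0, 0.499, 0.867, -0.0]
force: [-1.9, -1.4, 5.3]
width: 0.656
```

Contact with the tray floor. Release and raise.

Request:
{"name": "play_rows", "arguments": {
  "series": [
    {"grip": 62, "x": 0, "y": 0, "z": -1, "roll": 0},
    {"grip": 72, "x": 0, "y": 0, "z": -1, "roll": 0},
    {"grip": 86, "x": 0, "y": 0, "z": -1, "roll": 0},
    {"grip": 86, "x": 0, "y": 0, "z": -1, "roll": 0},
    {"grip": 86, "x": 0, "y": 0, "z": -10, "roll": 0},
    {"grip": 86, "x": 0, "y": 0, "z": -40, "roll": 0},
    {"grip": 86, "x": 0, "y": 0, "z": -75, "roll": 0},
    {"grip": 86, "x": 0, "y": 0, "z": -110, "roll": 0},
    {"grip": 86, "x": 0, "y": 0, "z": -145, "roll": 0},
    {"grip": 86, "x": 0, "y": 0, "z": -165, "roll": 0},
    {"grip": 86, "x": 0, "y": 0, "z": -165, "roll": 0}
  ]
}}

```text
t: 27.12
position: [0.523, 0.3061, 0.1918]
tcp_rot: [0.002, 0.499, 0.866, 0.005]
force: [0.9, -0.3, 0.2]
width: 0.978
```

```bash
python3 -c "
from h import *
plan(.575,-.321,.185,-90)
cv2.imwrite('pics/s15.png',get_image('scene'));cv2.imwrite('pics/t15.png',get_image('top'))"
```

```text
t 27.12 pos [0.523  0.3061 0.1918] jaw 30.11 tilt 0.59 w 86.1 F [ 0.9 -0.3  0.2] q7 -0.11
shift mm [-568.5 -269.7    3.7] roll 2.096 n 15.090097666830362
```

View pics/s15.png

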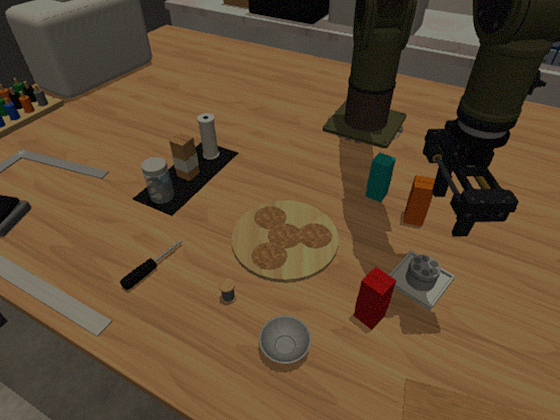

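View pics/t15.png

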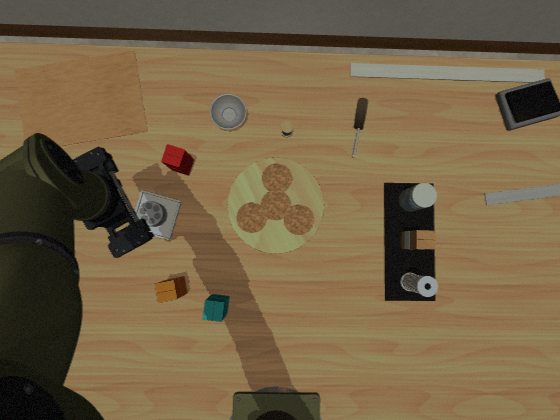

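Run:
```python
from h import *
im=cv2.imread("pics/t15.png");a=im[175:310,375:450];cv2.imwrite("pics/t15m.png",cv2.resize(a,None,fx=4.4,fy=4.4,interpolation=cv2.INTER_CUBIC))
a=im[180:250,120:190];cv2.imwrite("pics/t15t.png",cv2.resize(a,None,fx=8,fy=8,interpolation=cv2.INTER_CUBIC))
```

```text
(no output)
```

View pics/t15m.png

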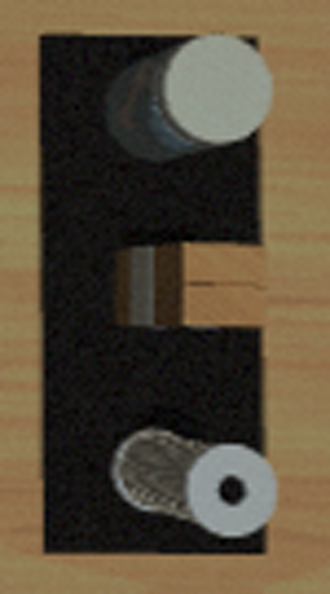

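View pics/t15t.png

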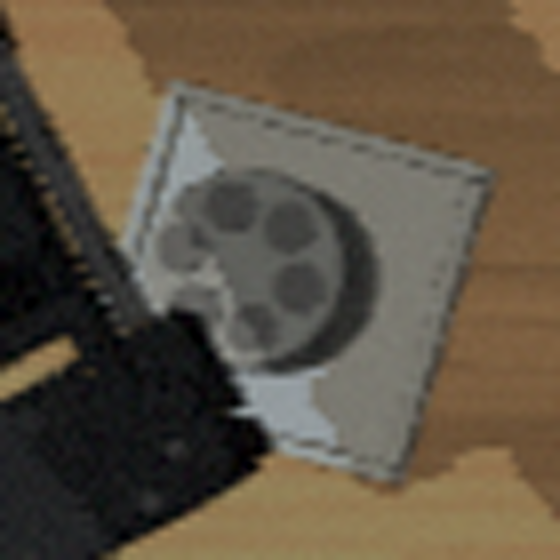

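Run:
```python
from h import *
f=lambda u,v:(375+(u+.5)/4.4-.5,175+(v+.5)/4.4-.5)
for n,p,z in(("jar",(218,89),.103),("carton",(224,285),.113),("tube",(232,489),.121)): print(n,ray("top",*f(*p),z).round(4))
p=(120+(250+.5)/8-.5,180+(268.5)/8-.5);print("tin",ray("top",*p,.049))
plan(.575,-.319,.185,-90)
```

```text
jar [ 0.5703 -0.3204  0.103 ]
carton [ 0.4704 -0.3191  0.113 ]
tube [ 0.3702 -0.3195  0.121 ]
tin [0.51993846 0.30083202 0.049     ]
t 27.22 pos [0.5205 0.3046 0.1872] jaw 30.13 tilt 0.11 w 85.7 F [-0.3  0.4  0.2] q7 -0.11
shift mm [-566.7 -265.9    1.6] roll 2.097 n 15.011130172593985
```

Request:
{"name": "play_rows", "arguments": {
  "series": [
    {"grip": 86, "x": -20, "y": -9, "z": 0, "roll": 0.08},
    {"grip": 86, "x": -52, "y": -24, "z": 0, "roll": 0.2},
    {"grip": 86, "x": -86, "y": -40, "z": 0, "roll": 0.32},
    {"grip": 86, "x": -120, "y": -56, "z": 0, "roll": 0.44},
    {"grip": 86, "x": -154, "y": -72, "z": 0, "roll": 0.56},
    {"grip": 86, "x": -188, "y": -88, "z": 0, "roll": 0.68},
    {"grip": 86, "x": -222, "y": -104, "z": 0, "roll": 0.8},
    {"grip": 86, "x": -256, "y": -120, "z": 0, "roll": 0.92},
    {"grip": 86, "x": -290, "y": -136, "z": 0, "roll": 1.04},
    {"grip": 86, "x": -324, "y": -152, "z": 0, "roll": 1.16},
    {"grip": 86, "x": -358, "y": -168, "z": 0, "roll": 1.28},
    {"grip": 86, "x": -390, "y": -183, "z": 0, "roll": 1.4}
  ]
}}

```text
t: 28.22
position: [0.5564, -0.1268, 0.1845]
tcp_rot: [-0.001, 0.941, 0.338, -0.002]
force: [0.6, 0.1, 0.5]
width: 0.978
```

```bash
python3 -c "
from h import *
plan(.5705,-.3205,.185,-90)"
```

```text
t 28.22 pos [ 0.5564 -0.1268  0.1845] jaw -50.46 tilt 0.2 w 86.1 F [0.6 0.1 0.5] q7 -0.45
shift mm [-112.4  158.3   -0.5] roll 0.69 n 4.656766374642431
```

Request:
{"name": "play_rows", "arguments": {
  "series": [
    {"grip": 86, "x": -18, "y": 25, "z": 0, "roll": 0.12},
    {"grip": 86, "x": -38, "y": 53, "z": 0, "roll": 0.24},
    {"grip": 86, "x": -58, "y": 82, "z": 0, "roll": 0.36},
    {"grip": 86, "x": -78, "y": 110, "z": 0, "roll": 0.48},
    {"grip": 86, "x": -98, "y": 138, "z": 0, "roll": 0.6},
    {"grip": 86, "x": -112, "y": 158, "z": 0, "roll": 0.69},
    {"grip": 86, "x": -112, "y": 158, "z": 15, "roll": 0.69},
    {"grip": 86, "x": -112, "y": 158, "z": 40, "roll": 0.69},
    {"grip": 86, "x": -112, "y": 158, "z": 45, "roll": 0.69},
    {"grip": 86, "x": -112, "y": 158, "z": 45, "roll": 0.69},
    {"grip": 86, "x": -112, "y": 158, "z": 45, "roll": 0.69}
  ]
}}

```text
t: 29.13
position: [0.5729, -0.3172, 0.1404]
tcp_rot: [-0.0, 1.0, 0.004, -0.001]
force: [-0.0, -0.4, 0.6]
width: 0.975
```

```bash
python3 -c "
from h import *
plan(.5705,-.3205,.056,-90)
cv2.imwrite('pics/s16.png',cv2.resize(get_image('scene')[60:220,90:300],None,fx=3.7,fy=3.7))"
```

```text
t 29.13 pos [ 0.5729 -0.3172  0.1404] jaw -89.59 tilt 0.12 w 85.9 F [-0.  -0.4  0.6] q7 -0.72
shift mm [-2.2  3.4 84.4] roll 0.007 n 2.026158785981568
```

View pics/s16.png

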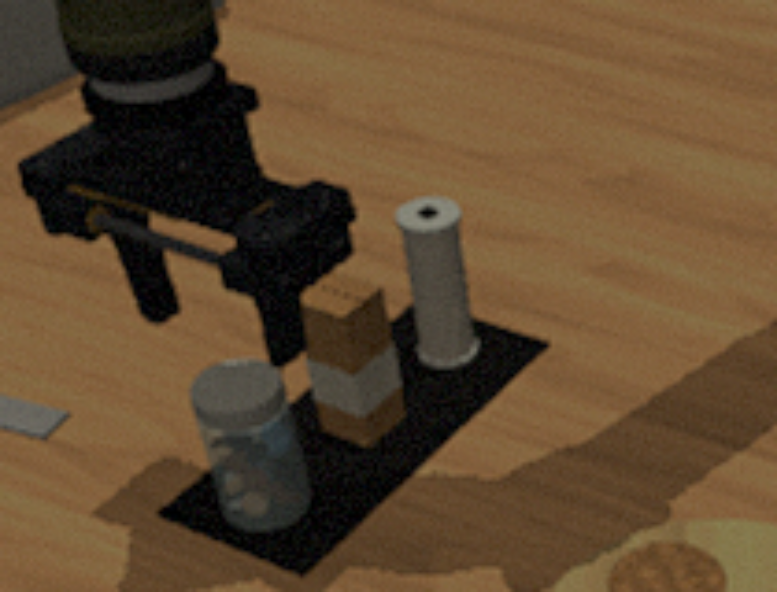

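Request:
{"name": "play_rows", "arguments": {
  "series": [
    {"grip": 86, "x": -2, "y": 3, "z": 12, "roll": 0.007},
    {"grip": 86, "x": -2, "y": 3, "z": 36, "roll": 0.007},
    {"grip": 86, "x": -2, "y": 3, "z": 62, "roll": 0.007},
    {"grip": 86, "x": -2, "y": 3, "z": 78, "roll": 0.007},
    {"grip": 86, "x": -2, "y": 3, "z": 84, "roll": 0.007},
    {"grip": 86, "x": -2, "y": 3, "z": 84, "roll": 0.007},
    {"grip": 50, "x": -2, "y": 3, "z": 84, "roll": 0.007},
    {"grip": 50, "x": -2, "y": 3, "z": 84, "roll": 0.007},
    {"grip": 50, "x": -2, "y": 3, "z": 84, "roll": 0.007},
    {"grip": 50, "x": -2, "y": 3, "z": 84, "roll": 0.007},
    {"grip": 50, "x": -2, "y": 3, "z": 84, "roll": 0.007},
    {"grip": 50, "x": -2, "y": 3, "z": 84, "roll": 0.007}
  ],
  "newtons": 25
}}

```text
t: 30.18
position: [0.5719, -0.321, 0.0581]
tcp_rot: [0.0, 1.0, -0.0, 0.001]
force: [-1.0, 0.7, 5.0]
width: 0.649
```

Request:
{"name": "play_rows", "arguments": {
  "series": [
    {"grip": 50, "x": 0, "y": 0, "z": -8, "roll": 0},
    {"grip": 50, "x": 0, "y": 0, "z": -25, "roll": 0},
    {"grip": 50, "x": 0, "y": 0, "z": -50, "roll": 0},
    {"grip": 50, "x": 0, "y": 0, "z": -75, "roll": 0},
    {"grip": 50, "x": 0, "y": 0, "z": -90, "roll": 0},
    {"grip": 50, "x": 0, "y": 0, "z": -90, "roll": 0},
    {"grip": 50, "x": 0, "y": 0, "z": -90, "roll": 0}
  ]
}}

```text
t: 30.77
position: [0.5714, -0.3207, 0.1475]
tcp_rot: [0.0, 1.0, -0.0, 0.0]
force: [-0.6, -0.5, -2.5]
width: 0.648
```

```bash
python3 -c "
from h import *
plan(.617,.0132,.15,-60)"
```

```text
t 30.77 pos [ 0.5714 -0.3207  0.1475] jaw -90.01 tilt 0.05 w 57.0 F [-0.6 -0.5 -2.5] q7 -0.72
shift mm [  45.6 -333.9   -2.5] roll -0.524 n 8.081388603193748
```

Request:
{"name": "play_rows", "arguments": {
  "series": [
    {"grip": 50, "x": 2, "y": -16, "z": 0, "roll": -0.02},
    {"grip": 50, "x": 6, "y": -46, "z": 0, "roll": -0.07},
    {"grip": 50, "x": 11, "y": -78, "z": 0, "roll": -0.12},
    {"grip": 50, "x": 15, "y": -110, "z": 0, "roll": -0.17},
    {"grip": 50, "x": 19, "y": -142, "z": 0, "roll": -0.22},
    {"grip": 50, "x": 24, "y": -174, "z": 0, "roll": -0.27},
    {"grip": 50, "x": 28, "y": -206, "z": 0, "roll": -0.32},
    {"grip": 50, "x": 33, "y": -238, "z": 0, "roll": -0.37},
    {"grip": 50, "x": 37, "y": -270, "z": 0, "roll": -0.42},
    {"grip": 50, "x": 41, "y": -300, "z": 0, "roll": -0.47},
    {"grip": 50, "x": 44, "y": -324, "z": 0, "roll": -0.51},
    {"grip": 50, "x": 45.6, "y": -334, "z": 0, "roll": -0.524}
  ]
}}

```text
t: 31.77
position: [0.6155, 0.0208, 0.145]
tcp_rot: [-0.003, 0.965, 0.264, -0.001]
force: [-0.5, 1.4, -2.7]
width: 0.649
```

Request:
{"name": "play_rows", "arguments": {
  "series": [
    {"grip": 50, "x": 0, "y": 0, "z": 0, "roll": 0},
    {"grip": 50, "x": 0, "y": 0, "z": 10, "roll": 0},
    {"grip": 50, "x": 0, "y": 0, "z": 30, "roll": 0},
    {"grip": 50, "x": 0, "y": 0, "z": 50, "roll": 0},
    {"grip": 50, "x": 0, "y": 0, "z": 60, "roll": 0},
    {"grip": 50, "x": 0, "y": 0, "z": 60, "roll": 0},
    {"grip": 50, "x": 0, "y": 0, "z": 60, "roll": 0},
    {"grip": 50, "x": 0, "y": 0, "z": 60, "roll": 0}
  ]
}}

```text
t: 32.43
position: [0.6175, 0.0119, 0.0878]
tcp_rot: [0.001, 0.966, 0.258, 0.001]
force: [0.2, -0.3, -1.9]
width: 0.652
```

```bash
python3 -c "
from h import *
plan(.617,.0138,.067,-60)"
```

```text
t 32.43 pos [0.6175 0.0119 0.0878] jaw -60.08 tilt 0.09 w 57.4 F [ 0.2 -0.3 -1.9] q7 -0.74
shift mm [ 0.4 -1.9 20.8] roll -0.001 n 0.5010530453333035
```

Request:
{"name": "play_rows", "arguments": {
  "series": [
    {"grip": 50, "x": 0, "y": -1.5, "z": 8, "roll": 0},
    {"grip": 50, "x": 0, "y": -1.5, "z": 14, "roll": 0},
    {"grip": 50, "x": 0, "y": -1.5, "z": 18, "roll": 0},
    {"grip": 50, "x": 0, "y": -1.5, "z": 20, "roll": 0},
    {"grip": 50, "x": 0, "y": -1.5, "z": 21.5, "roll": 0},
    {"grip": 50, "x": 0, "y": -1.5, "z": 22.5, "roll": 0},
    {"grip": 50, "x": 0, "y": -1.5, "z": 22.5, "roll": 0},
    {"grip": 50, "x": 0, "y": -1.5, "z": 22.5, "roll": 0}
  ]
}}

```text
t: 33.1
position: [0.6158, 0.0148, 0.067]
tcp_rot: [-0.001, 0.966, 0.259, 0.0]
force: [-5.0, 1.5, 16.9]
width: 0.652
```

Request:
{"name": "play_rows", "arguments": {
  "series": [
    {"grip": 50, "x": 0, "y": 0, "z": -1.2, "roll": 0},
    {"grip": 50, "x": 0, "y": 0, "z": -1.5, "roll": 0},
    {"grip": 62, "x": 0, "y": 0, "z": -2, "roll": 0},
    {"grip": 72, "x": 0, "y": 0, "z": -2, "roll": 0},
    {"grip": 86, "x": 0, "y": 0, "z": -2, "roll": 0},
    {"grip": 86, "x": 0, "y": 0, "z": -2, "roll": 0},
    {"grip": 86, "x": 0, "y": 0, "z": -12, "roll": 0},
    {"grip": 86, "x": 0, "y": 0, "z": -40, "roll": 0},
    {"grip": 86, "x": 0, "y": 0, "z": -75, "roll": 0},
    {"grip": 86, "x": 0, "y": 0, "z": -110, "roll": 0},
    {"grip": 80, "x": 0, "y": 0, "z": -118, "roll": 0},
    {"grip": 80, "x": 0, "y": 0, "z": -118, "roll": 0}
  ]
}}

```text
t: 34.1
position: [0.6184, 0.0141, 0.1862]
tcp_rot: [0.001, 0.966, 0.259, 0.003]
force: [-0.6, 0.0, -0.6]
width: 0.905
```

```bash
python3 -c "
from h import *
plan(.471,-.3195,.185,-90)
cv2.imwrite('pics/s17.png',get_image('scene'))"
```

```text
t 34.1 pos [0.6184 0.0141 0.1862] jaw -60.0 tilt 0.39 w 79.8 F [-0.6  0.  -0.6] q7 -0.79
shift mm [-2.945e+02  2.152e+02  2.000e-01] roll 0.524 n 8.747009134266147
```

View pics/s17.png

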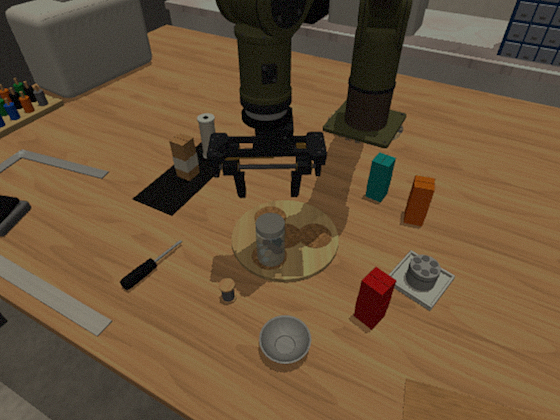

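Request:
{"name": "play_rows", "arguments": {
  "series": [
    {"grip": 70, "x": -15, "y": 11, "z": 0, "roll": 0.03},
    {"grip": 70, "x": -42, "y": 31, "z": 0, "roll": 0.08},
    {"grip": 70, "x": -72, "y": 53, "z": 0, "roll": 0.13},
    {"grip": 70, "x": -102, "y": 75, "z": 0, "roll": 0.18},
    {"grip": 70, "x": -132, "y": 97, "z": 0, "roll": 0.23},
    {"grip": 70, "x": -162, "y": 119, "z": 0, "roll": 0.28},
    {"grip": 70, "x": -192, "y": 141, "z": 0, "roll": 0.33},
    {"grip": 70, "x": -222, "y": 163, "z": 0, "roll": 0.38},
    {"grip": 70, "x": -252, "y": 184, "z": 0, "roll": 0.44},
    {"grip": 70, "x": -278, "y": 203, "z": 0, "roll": 0.5},
    {"grip": 70, "x": -294, "y": 215, "z": 0, "roll": 0.524},
    {"grip": 70, "x": -294, "y": 215, "z": 0, "roll": 0.524}
  ]
}}

```text
t: 35.15
position: [0.4636, -0.3248, 0.1814]
tcp_rot: [0.002, 1.0, -0.006, -0.002]
force: [-0.5, 0.1, 0.9]
width: 0.794
```

Request:
{"name": "play_rows", "arguments": {
  "series": [
    {"grip": 70, "x": 0, "y": 0, "z": 10, "roll": 0},
    {"grip": 70, "x": 0, "y": 0, "z": 30, "roll": 0},
    {"grip": 70, "x": 0, "y": 0, "z": 40, "roll": 0},
    {"grip": 70, "x": 0, "y": 0, "z": 40, "roll": 0},
    {"grip": 70, "x": 0, "y": 0, "z": 40, "roll": 0}
  ]
}}

```text
t: 35.57
position: [0.4688, -0.3172, 0.1413]
tcp_rot: [-0.001, 1.0, 0.001, -0.001]
force: [0.3, 0.4, 0.9]
width: 0.791
```

```bash
python3 -c "
from h import *
plan(.471,-.3195,.066,-90)
cv2.imwrite('pics/s18.png',cv2.resize(get_image('scene')[60:220,90:300],None,fx=3.7,fy=3.7))"
```

```text
t 35.57 pos [ 0.4688 -0.3172  0.1413] jaw -89.93 tilt 0.18 w 69.7 F [0.3 0.4 0.9] q7 -0.57
shift mm [ 2.3  2.5 75.3] roll 0.001 n 1.8081092606824234
```

View pics/s18.png

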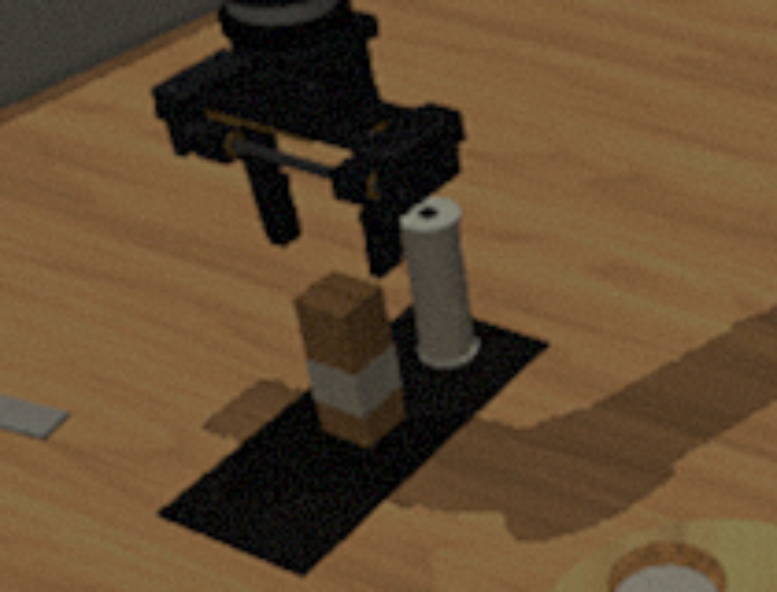

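Request:
{"name": "play_rows", "arguments": {
  "series": [
    {"grip": 70, "x": 2, "y": 2, "z": 12, "roll": 0},
    {"grip": 70, "x": 2, "y": 2, "z": 36, "roll": 0},
    {"grip": 70, "x": 2, "y": 2, "z": 58, "roll": 0},
    {"grip": 70, "x": 2, "y": 2, "z": 72, "roll": 0},
    {"grip": 70, "x": 2, "y": 2, "z": 75, "roll": 0},
    {"grip": 70, "x": 2, "y": 2, "z": 75, "roll": 0},
    {"grip": 35, "x": 2, "y": 2, "z": 75, "roll": 0},
    {"grip": 35, "x": 2, "y": 2, "z": 75, "roll": 0},
    {"grip": 35, "x": 2, "y": 2, "z": 75, "roll": 0},
    {"grip": 35, "x": 2, "y": 2, "z": 75, "roll": 0},
    {"grip": 35, "x": 2, "y": 2, "z": 75, "roll": 0},
    {"grip": 35, "x": 2, "y": 2, "z": 75, "roll": 0}
  ],
  "newtons": 20
}}

```text
t: 36.62
position: [0.4716, -0.3207, 0.0682]
tcp_rot: [0.0, 1.0, 0.0, 0.001]
force: [-0.2, 0.3, 4.4]
width: 0.476
```

Request:
{"name": "play_rows", "arguments": {
  "series": [
    {"grip": 35, "x": 0, "y": 0, "z": -8, "roll": 0},
    {"grip": 35, "x": 0, "y": 0, "z": -25, "roll": 0},
    {"grip": 35, "x": 0, "y": 0, "z": -50, "roll": 0},
    {"grip": 35, "x": 0, "y": 0, "z": -75, "roll": 0},
    {"grip": 35, "x": 0, "y": 0, "z": -90, "roll": 0},
    {"grip": 35, "x": 0, "y": 0, "z": -90, "roll": 0},
    {"grip": 35, "x": 0, "y": 0, "z": -90, "roll": 0}
  ]
}}

```text
t: 37.2
position: [0.4714, -0.3207, 0.158]
tcp_rot: [0.0, 1.0, 0.0, 0.001]
force: [-0.1, 0.2, -1.6]
width: 0.475
```

```bash
python3 -c "
from h import *
plan(.517,.0695,.155,-22.5)"
```

```text
t 37.2 pos [ 0.4714 -0.3207  0.158 ] jaw -90.0 tilt 0.06 w 41.8 F [-0.1  0.2 -1.6] q7 -0.58
shift mm [  45.6 -390.2    2.9] roll -1.178 n 9.420508810381406
```

Request:
{"name": "play_rows", "arguments": {
  "series": [
    {"grip": 35, "x": 2, "y": -20, "z": 0, "roll": -0.06},
    {"grip": 35, "x": 6, "y": -54, "z": 0, "roll": -0.16},
    {"grip": 35, "x": 10, "y": -90, "z": 0, "roll": -0.27},
    {"grip": 35, "x": 14, "y": -126, "z": 0, "roll": -0.38},
    {"grip": 35, "x": 18, "y": -162, "z": 0, "roll": -0.49},
    {"grip": 35, "x": 23, "y": -198, "z": 0, "roll": -0.6},
    {"grip": 35, "x": 28, "y": -234, "z": 0, "roll": -0.71},
    {"grip": 35, "x": 32, "y": -270, "z": 0, "roll": -0.82},
    {"grip": 35, "x": 36, "y": -306, "z": 0, "roll": -0.93},
    {"grip": 35, "x": 41, "y": -342, "z": 0, "roll": -1.04},
    {"grip": 35, "x": 44, "y": -372, "z": 0, "roll": -1.13},
    {"grip": 35, "x": 45.6, "y": -390, "z": 0, "roll": -1.178}
  ]
}}

```text
t: 38.2
position: [0.5159, 0.0742, 0.156]
tcp_rot: [-0.002, 0.829, 0.559, -0.0]
force: [0.5, 0.9, -1.6]
width: 0.475
```

Request:
{"name": "play_rows", "arguments": {
  "series": [
    {"grip": 35, "x": 0, "y": 0, "z": 0, "roll": 0},
    {"grip": 35, "x": 0, "y": 0, "z": 10, "roll": 0},
    {"grip": 35, "x": 0, "y": 0, "z": 30, "roll": 0},
    {"grip": 35, "x": 0, "y": 0, "z": 50, "roll": 0},
    {"grip": 35, "x": 0, "y": 0, "z": 60, "roll": 0},
    {"grip": 35, "x": 0, "y": 0, "z": 60, "roll": 0},
    {"grip": 35, "x": 0, "y": 0, "z": 60, "roll": 0},
    {"grip": 35, "x": 0, "y": 0, "z": 60, "roll": 0}
  ]
}}

```text
t: 38.87
position: [0.5172, 0.0685, 0.0979]
tcp_rot: [0.0, 0.832, 0.555, 0.0]
force: [0.0, 0.2, -1.0]
width: 0.471
```

```bash
python3 -c "
from h import *
plan(.5172,.070,.0772,-22.5)
cv2.imwrite('pics/s19.png',cv2.resize(get_image('scene')[110:270,190:400],None,fx=3.7,fy=3.7))"
```

```text
t 38.87 pos [0.5172 0.0685 0.0979] jaw -22.6 tilt 0.04 w 41.5 F [ 0.   0.2 -1. ] q7 -0.36
shift mm [ 1.4 -0.6 20.7] roll -0.002 n 0.49857829183792635
```

View pics/s19.png

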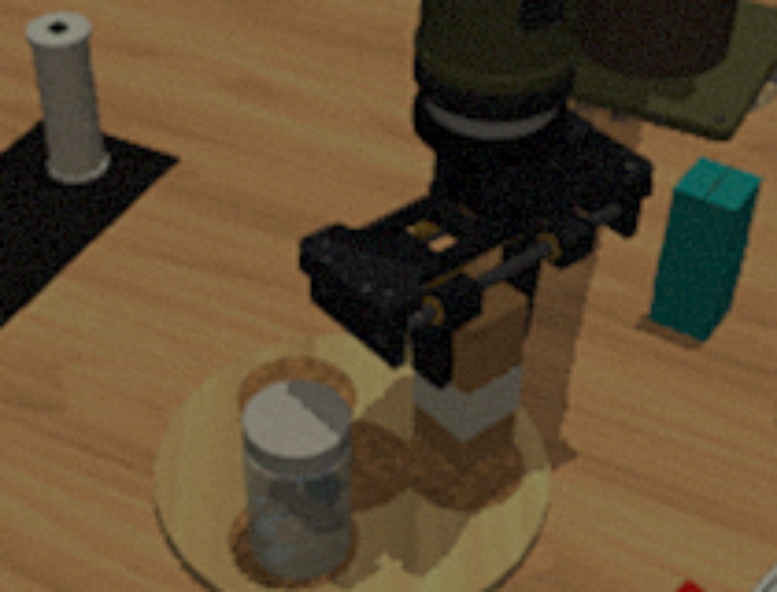

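Request:
{"name": "play_rows", "arguments": {
  "series": [
    {"grip": 35, "x": 1, "y": 0, "z": 8, "roll": 0},
    {"grip": 35, "x": 1, "y": 0, "z": 14, "roll": 0},
    {"grip": 35, "x": 1, "y": 0, "z": 18, "roll": 0},
    {"grip": 35, "x": 1, "y": 0, "z": 20, "roll": 0},
    {"grip": 35, "x": 1, "y": 0, "z": 21, "roll": 0},
    {"grip": 35, "x": 1, "y": 0, "z": 21.5, "roll": 0},
    {"grip": 35, "x": 1, "y": 0, "z": 21.5, "roll": 0}
  ]
}}

```text
t: 39.5
position: [0.5167, 0.0704, 0.0771]
tcp_rot: [-0.0, 0.832, 0.556, -0.0]
force: [-1.9, 1.0, 11.7]
width: 0.479
```

Request:
{"name": "play_rows", "arguments": {
  "series": [
    {"grip": 35, "x": 0, "y": 0, "z": -0.6, "roll": 0},
    {"grip": 35, "x": 0, "y": 0, "z": -1, "roll": 0},
    {"grip": 46, "x": 0, "y": 0, "z": -1.5, "roll": 0},
    {"grip": 56, "x": 0, "y": 0, "z": -1.5, "roll": 0},
    {"grip": 70, "x": 0, "y": 0, "z": -1.5, "roll": 0},
    {"grip": 70, "x": 0, "y": 0, "z": -1.5, "roll": 0},
    {"grip": 70, "x": 0, "y": 0, "z": -12, "roll": 0},
    {"grip": 70, "x": 0, "y": 0, "z": -40, "roll": 0},
    {"grip": 70, "x": 0, "y": 0, "z": -75, "roll": 0},
    {"grip": 70, "x": 0, "y": 0, "z": -108, "roll": 0},
    {"grip": 70, "x": 0, "y": 0, "z": -115, "roll": 0},
    {"grip": 70, "x": 0, "y": 0, "z": -115, "roll": 0}
  ]
}}

```text
t: 40.5
position: [0.5189, 0.0704, 0.194]
tcp_rot: [0.001, 0.832, 0.555, 0.003]
force: [-0.2, -0.6, 0.6]
width: 0.794
```

```bash
python3 -c "
from h import *
plan(.3705,-.3197,.19,-90)
cv2.imwrite('pics/s20.png',get_image('scene'))"
```

```text
t 40.5 pos [0.5189 0.0704 0.194 ] jaw -22.52 tilt 0.34 w 69.9 F [-0.2 -0.6  0.6] q7 -0.39
shift mm [-417.2   12.3    2.6] roll 1.178 n 10.009750241238052
```

View pics/s20.png

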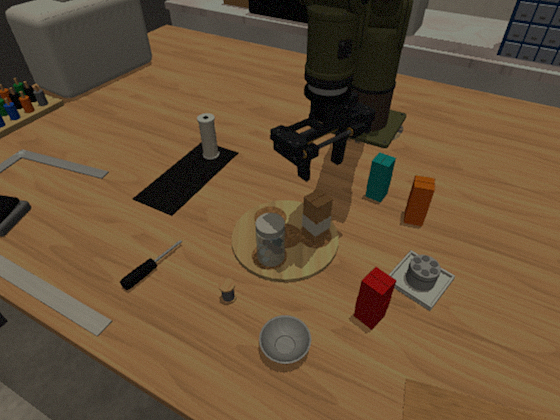

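Carton is back at (317,218). Now the tube.

Request:
{"name": "play_rows", "arguments": {
  "series": [
    {"grip": 70, "x": -25, "y": 1, "z": 0, "roll": 0.07},
    {"grip": 70, "x": -62, "y": 2, "z": 0, "roll": 0.18},
    {"grip": 70, "x": -100, "y": 3, "z": 0, "roll": 0.29},
    {"grip": 70, "x": -138, "y": 4, "z": 0, "roll": 0.4},
    {"grip": 70, "x": -176, "y": 5, "z": 0, "roll": 0.51},
    {"grip": 70, "x": -214, "y": 6, "z": 0, "roll": 0.62},
    {"grip": 70, "x": -252, "y": 7, "z": 0, "roll": 0.73},
    {"grip": 70, "x": -290, "y": 8, "z": 0, "roll": 0.84},
    {"grip": 70, "x": -328, "y": 10, "z": 0, "roll": 0.95},
    {"grip": 70, "x": -366, "y": 11, "z": 0, "roll": 1.06},
    {"grip": 70, "x": -400, "y": 12, "z": 0, "roll": 1.14},
    {"grip": 70, "x": -417, "y": 12, "z": 2, "roll": 1.178}
  ]
}}

```text
t: 41.55
position: [0.3656, -0.3238, 0.1881]
tcp_rot: [0.001, 1.0, -0.005, -0.001]
force: [-0.4, -0.7, 0.5]
width: 0.796
```

Request:
{"name": "play_rows", "arguments": {
  "series": [
    {"grip": 70, "x": 0, "y": 0, "z": 0, "roll": 0},
    {"grip": 70, "x": 0, "y": 0, "z": 10, "roll": 0},
    {"grip": 70, "x": 0, "y": 0, "z": 30, "roll": 0},
    {"grip": 70, "x": 0, "y": 0, "z": 40, "roll": 0},
    {"grip": 70, "x": 0, "y": 0, "z": 40, "roll": 0},
    {"grip": 70, "x": 0, "y": 0, "z": 40, "roll": 0}
  ]
}}

```text
t: 42.05
position: [0.3682, -0.318, 0.148]
tcp_rot: [-0.001, 1.0, 0.001, -0.001]
force: [-0.4, -0.6, 0.9]
width: 0.791
```

```bash
python3 -c "
from h import *
plan(.3705,-.3197,.068,-90)
cv2.imwrite('pics/s21.png',cv2.resize(get_image('scene')[60:220,90:300],None,fx=3.7,fy=3.7))"
```

```text
t 42.05 pos [ 0.3682 -0.318   0.148 ] jaw -89.92 tilt 0.22 w 69.7 F [-0.4 -0.6  0.9] q7 -0.41
shift mm [ 2.5  2.  79.9] roll 0.001 n 1.9187414290096296
```

View pics/s21.png

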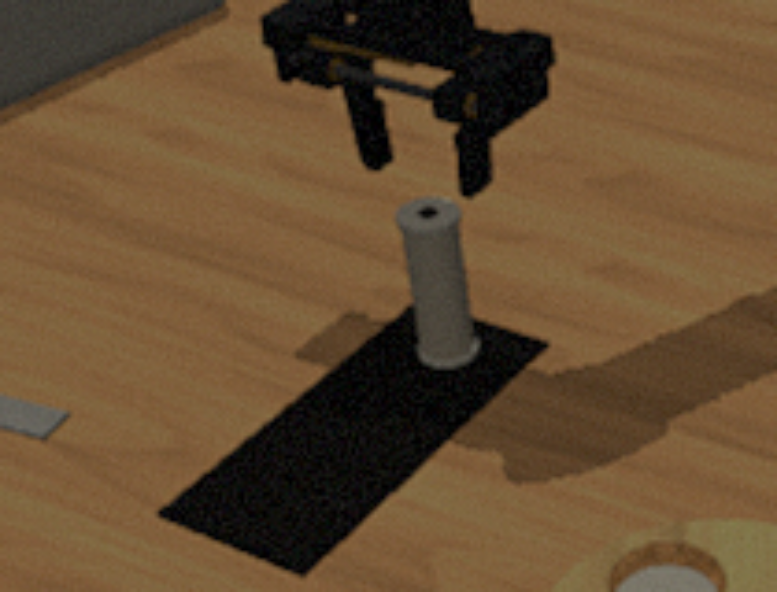

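Request:
{"name": "play_rows", "arguments": {
  "series": [
    {"grip": 70, "x": 2, "y": 2, "z": 12, "roll": 0},
    {"grip": 70, "x": 2, "y": 2, "z": 36, "roll": 0},
    {"grip": 70, "x": 2, "y": 2, "z": 60, "roll": 0},
    {"grip": 70, "x": 2, "y": 2, "z": 76, "roll": 0},
    {"grip": 70, "x": 2, "y": 2, "z": 80, "roll": 0},
    {"grip": 70, "x": 2, "y": 2, "z": 80, "roll": 0},
    {"grip": 30, "x": 2, "y": 2, "z": 80, "roll": 0},
    {"grip": 30, "x": 2, "y": 2, "z": 80, "roll": 0},
    {"grip": 30, "x": 2, "y": 2, "z": 80, "roll": 0},
    {"grip": 30, "x": 2, "y": 2, "z": 80, "roll": 0},
    {"grip": 30, "x": 2, "y": 2, "z": 80, "roll": 0},
    {"grip": 30, "x": 2, "y": 2, "z": 80, "roll": 0}
  ],
  "newtons": 18
}}

```text
t: 43.1
position: [0.371, -0.3215, 0.0696]
tcp_rot: [0.0, 1.0, 0.0, 0.0]
force: [-0.9, 1.1, 5.3]
width: 0.448
```

Request:
{"name": "play_rows", "arguments": {
  "series": [
    {"grip": 30, "x": 0, "y": 0, "z": -8, "roll": 0},
    {"grip": 30, "x": 0, "y": 0, "z": -25, "roll": 0},
    {"grip": 30, "x": 0, "y": 0, "z": -50, "roll": 0},
    {"grip": 30, "x": 0, "y": 0, "z": -75, "roll": 0},
    {"grip": 30, "x": 0, "y": 0, "z": -90, "roll": 0},
    {"grip": 30, "x": 0, "y": 0, "z": -90, "roll": 0},
    {"grip": 30, "x": 0, "y": 0, "z": -90, "roll": 0}
  ]
}}

```text
t: 43.68
position: [0.3709, -0.3216, 0.1596]
tcp_rot: [0.0, 1.0, 0.0, 0.001]
force: [0.4, 0.4, -2.5]
width: 0.453
```

```bash
python3 -c "
from h import *
plan(.5165,-.0422,.16,-30)"
```

```text
t 43.68 pos [ 0.3709 -0.3216  0.1596] jaw -89.99 tilt 0.08 w 39.9 F [ 0.4  0.4 -2.5] q7 -0.41
shift mm [ 145.6 -279.4   -0.5] roll -1.047 n 7.55526709693958
```

Request:
{"name": "play_rows", "arguments": {
  "series": [
    {"grip": 30, "x": 8, "y": -16, "z": 0, "roll": -0.05},
    {"grip": 30, "x": 22, "y": -43, "z": 0, "roll": -0.15},
    {"grip": 30, "x": 36, "y": -70, "z": 0, "roll": -0.25},
    {"grip": 30, "x": 50, "y": -97, "z": 0, "roll": -0.35},
    {"grip": 30, "x": 64, "y": -124, "z": 0, "roll": -0.45},
    {"grip": 30, "x": 78, "y": -151, "z": 0, "roll": -0.55},
    {"grip": 30, "x": 92, "y": -178, "z": 0, "roll": -0.65},
    {"grip": 30, "x": 106, "y": -205, "z": 0, "roll": -0.75},
    {"grip": 30, "x": 120, "y": -232, "z": 0, "roll": -0.85},
    {"grip": 30, "x": 133, "y": -256, "z": 0, "roll": -0.95},
    {"grip": 30, "x": 142, "y": -273, "z": 0, "roll": -1.02},
    {"grip": 30, "x": 145.6, "y": -279.4, "z": 0, "roll": -1.047}
  ]
}}

```text
t: 44.68
position: [0.5169, -0.0381, 0.1576]
tcp_rot: [-0.002, 0.864, 0.503, 0.0]
force: [0.2, 0.2, -1.8]
width: 0.444
```

Request:
{"name": "play_rows", "arguments": {
  "series": [
    {"grip": 30, "x": 0, "y": 0, "z": 0, "roll": 0},
    {"grip": 30, "x": 0, "y": 0, "z": 0, "roll": 0},
    {"grip": 30, "x": 0, "y": 0, "z": 10, "roll": 0},
    {"grip": 30, "x": 0, "y": 0, "z": 30, "roll": 0},
    {"grip": 30, "x": 0, "y": 0, "z": 50, "roll": 0},
    {"grip": 30, "x": 0, "y": 0, "z": 60, "roll": 0},
    {"grip": 30, "x": 0, "y": 0, "z": 60, "roll": 0},
    {"grip": 30, "x": 0, "y": 0, "z": 60, "roll": 0},
    {"grip": 30, "x": 0, "y": 0, "z": 60, "roll": 0}
  ]
}}

```text
t: 45.43
position: [0.5165, -0.043, 0.0996]
tcp_rot: [0.0, 0.866, 0.499, 0.0]
force: [0.2, 0.2, -1.9]
width: 0.452
```

```bash
python3 -c "
from h import *
plan(.5168,-.0422,.0786,-30)
cv2.imwrite('pics/s22.png',cv2.resize(get_image('scene')[110:270,190:400],None,fx=3.7,fy=3.7))"
```

```text
t 45.43 pos [ 0.5165 -0.043   0.0996] jaw -30.1 tilt 0.05 w 39.8 F [ 0.2  0.2 -1.9] q7 -0.24
shift mm [ 0.8 -0.2 21. ] roll -0.002 n 0.5043436992363863
```

View pics/s22.png

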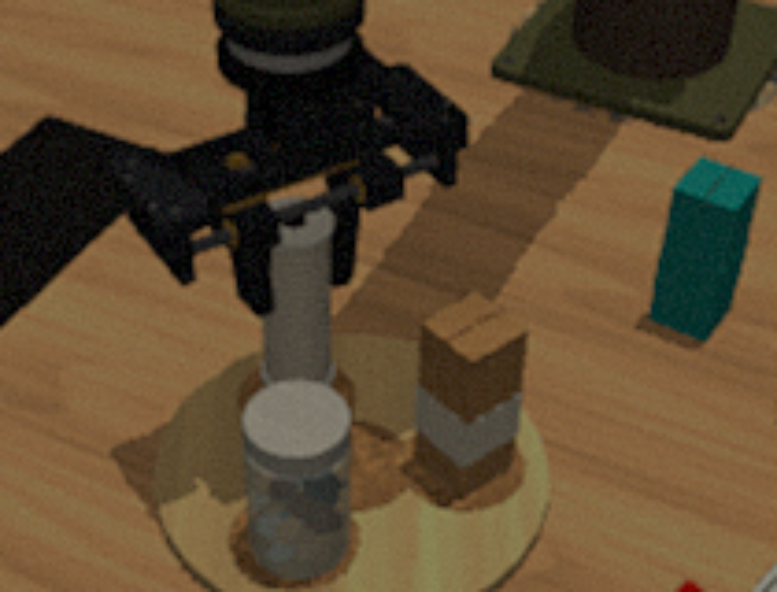

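Request:
{"name": "play_rows", "arguments": {
  "series": [
    {"grip": 30, "x": 0, "y": 0, "z": 8, "roll": 0},
    {"grip": 30, "x": 0, "y": 0, "z": 14, "roll": 0},
    {"grip": 30, "x": 0, "y": 0, "z": 18, "roll": 0},
    {"grip": 30, "x": 0, "y": 0, "z": 20, "roll": 0},
    {"grip": 30, "x": 0, "y": 0, "z": 21, "roll": 0},
    {"grip": 30, "x": 0, "y": 0, "z": 21.5, "roll": 0},
    {"grip": 30, "x": 0, "y": 0, "z": 21.5, "roll": 0}
  ]
}}

```text
t: 46.07
position: [0.5159, -0.042, 0.0785]
tcp_rot: [-0.0, 0.866, 0.5, 0.0]
force: [-3.7, 1.3, 10.1]
width: 0.449
```

Request:
{"name": "play_rows", "arguments": {
  "series": [
    {"grip": 30, "x": 0, "y": 0, "z": -0.6, "roll": 0},
    {"grip": 30, "x": 0, "y": 0, "z": -1, "roll": 0},
    {"grip": 44, "x": 0, "y": 0, "z": -1.5, "roll": 0},
    {"grip": 54, "x": 0, "y": 0, "z": -1.5, "roll": 0},
    {"grip": 68, "x": 0, "y": 0, "z": -1.5, "roll": 0},
    {"grip": 68, "x": 0, "y": 0, "z": -1.5, "roll": 0},
    {"grip": 68, "x": 0, "y": 0, "z": -12, "roll": 0},
    {"grip": 68, "x": 0, "y": 0, "z": -40, "roll": 0},
    {"grip": 68, "x": 0, "y": 0, "z": -75, "roll": 0},
    {"grip": 68, "x": 0, "y": 0, "z": -110, "roll": 0},
    {"grip": 68, "x": 0, "y": 0, "z": -140, "roll": 0},
    {"grip": 68, "x": 0, "y": 0, "z": -150, "roll": 0}
  ]
}}

```text
t: 47.07
position: [0.5183, -0.0427, 0.2325]
tcp_rot: [0.002, 0.866, 0.5, 0.003]
force: [-0.2, 0.3, 0.1]
width: 0.775
```

```bash
python3 -c "
from h import *
plan(.40,-.30,.22,-30)"
```

```text
t 47.07 pos [ 0.5183 -0.0427  0.2325] jaw -30.06 tilt 0.43 w 68.3 F [-0.2  0.3  0.1] q7 -0.29
shift mm [-281.9   26.4   11.7] roll -0.001 n 6.796740159442201
```

Retreat to the side for a clear look.

Request:
{"name": "play_rows", "arguments": {
  "series": [
    {"grip": 68, "x": -25, "y": 3, "z": 0, "roll": 0},
    {"grip": 68, "x": -60, "y": 6, "z": 0, "roll": 0},
    {"grip": 68, "x": -95, "y": 9, "z": 0, "roll": 0},
    {"grip": 68, "x": -130, "y": 12, "z": 0, "roll": 0},
    {"grip": 68, "x": -165, "y": 15, "z": 0, "roll": 0},
    {"grip": 68, "x": -200, "y": 18, "z": 0, "roll": 0},
    {"grip": 68, "x": -235, "y": 21, "z": 0, "roll": 0},
    {"grip": 68, "x": -265, "y": 25, "z": 0, "roll": 0},
    {"grip": 68, "x": -280, "y": 26, "z": 0, "roll": 0},
    {"grip": 68, "x": -280, "y": 26, "z": 0, "roll": 0},
    {"grip": 68, "x": -280, "y": 26, "z": 0, "roll": 0},
    {"grip": 68, "x": -280, "y": 26, "z": 0, "roll": 0}
  ]
}}

```text
t: 48.07
position: [0.3994, -0.2962, 0.2278]
tcp_rot: [-0.0, 0.866, 0.501, 0.001]
force: [-0.1, 0.2, 0.1]
width: 0.77
```

Run:
```python
from h import *
s=robot.observe();print(s["t"],s["position"],s["force"])
a=get_image("top");b=get_image("scene")
cv2.imwrite("pics/t23.png",a);cv2.imwrite("pics/s23.png",b)
a0=cv2.imread("pics/top0.png")[140:270,215:340];a1=a[140:270,215:340]
cv2.imwrite("pics/cmp.png",cv2.resize(np.hstack([a0,a1]),None,fx=3.2,fy=3.2,interpolation=cv2.INTER_CUBIC))
b0=cv2.imread("pics/scene0.png")[160:285,220:350]
cv2.imwrite("pics/cmps.png",cv2.resize(np.hstack([b0,b[160:285,220:350]]),None,fx=3,fy=3,interpolation=cv2.INTER_CUBIC))
```

```text
48.0667 [ 0.39940269 -0.29617123  0.22780649] [-0.10107854  0.16910452  0.06817229]
```

View pics/cmp.png

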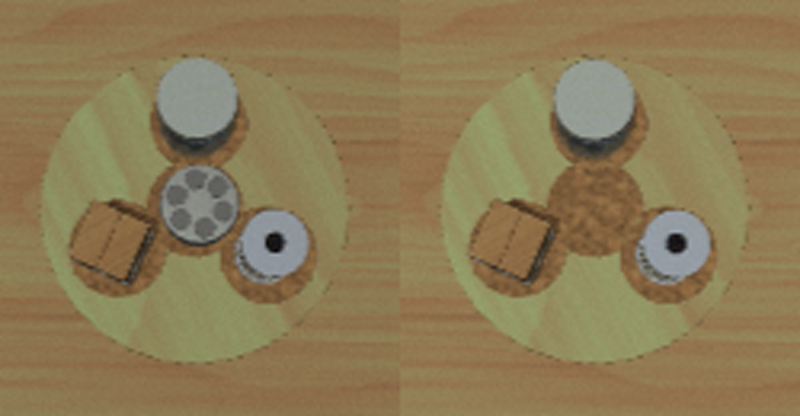

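View pics/cmps.png

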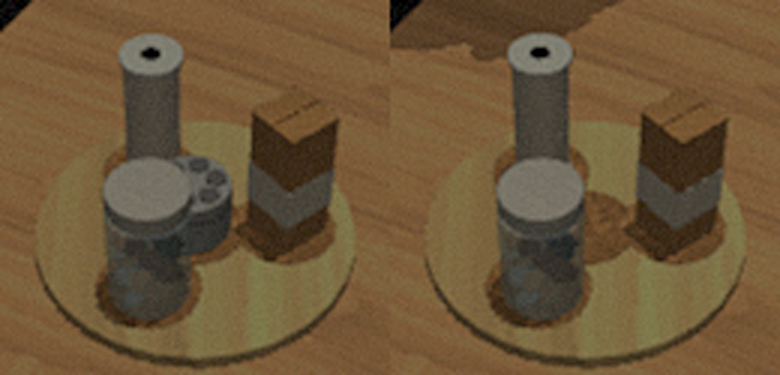

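View pics/t23.png

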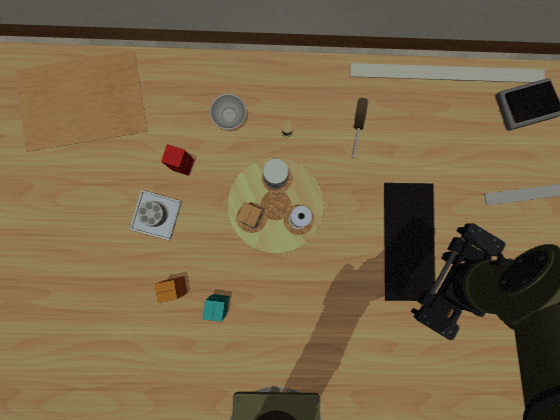

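The before and after pictures match to within about 1 px (2 mm): jar (275,172), tube (301,216) and carton (250,215). The tin at (151,213) lies flat in the tray, and nothing touches the arm. I'm handing the job in.

```bash
python3 -c "
from cell import robot
print(robot.sign_off(),robot.observe()['t'])"
```

```text
the job is handed in; nothing more can be done
the job is handed in; nothing more can be done
```

The job is done and was handed in at about 48 s of the 144 s allowed; sign-off reports no verdict, so the checks below are my own.

**What I did:** I stood the tube, carton and jar upright on the dark mat, then put the tin in the tray. After that I put the jar, carton and tube back on the stand, in that order. The orange, red and turquoise look-alike cartons and the other bystanders were not touched.

**Last checks:**
- **Jar, tube and carton:** in both cameras all three stand upright on their original spots, within about 1 px (roughly 2 mm) of the starting pictures. I judged this by comparing the pictures side by side.
- **Tin:** it looks flat in the final top picture. Measured just after release, it was about 2 mm from the tray's centre.
- **Bystanders:** bowl, screwdriver and reel appear where they started; I judged this by eye only.
- **Arm:** it was clear of everything, with near-zero force.

**What disagreed:**
- My first position for the carton differed by about 5 mm between the two cameras. I used the average and then the pose at which it was actually gripped.
- The jar was gripped about 4 mm off-centre the first time, which I corrected when picking it up again.
- The jar's return touch-down peaked at about 17 N, so I backed off before releasing.

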